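# Unstop the planter's filler spout

## Robot

A 6-joint arm with a two-finger parallel gripper is mounted at the origin on the work surface. World frame = base frame: x ahead of the robot, y to its left, z up, the work surface at z = 0. Lengths are in mm, angles in degrees, forces in N, time in s.
With the tool pointing down it reaches from about 350 to 850 mm from the base axis. Payload 8.1 kg.
Tool frame: the origin (TCP) lies midway between the tips of the shut fingers; the grasp point (between the pads) lies 19 mm behind it; x points along the fingers, z is the direction in which the jaws open and shut, and the axes are right-handed (so a half turn about x gives the same grasp; the last joint's range is limited). The gripper opens to 85 mm and grips with 20 to 120 N. Pads are 22 mm wide; open, the fingers measure 114 mm over their backs; the gripper's body (76 mm by 85 mm) begins 54 mm behind the grasp point. The pads swing forward as they close: fully open they stand 13 mm farther back than shut.
Start: joints at [67.987, 7.471, 85.268, -0, 87.261, -4.893], TCP at [176.602, 573.426, 231.292] pointing down, gripper open.
Joint ranges: [-169.43, 169.43], [-51.17, 129.36], [1.28, 143.12], [-76.62, 256.62], [0, 156.53], [-152.29, 152.29]. Speed limits (degrees/s): [136.94, 136.94, 159.86, 180, 180, 180].

## Interface

Orientations are given as [roll, pitch, yaw] about the fixed x, y, z axes, in that order (R = Rz(yaw) Ry(pitch) Rx(roll)).
In Python, from bench import r gives the robot as it stands. The module is installed in compiled form; this text tells all that it offers.
- The arm moves only by the tool servo_tool, never from a script. Its argument "commands" is a list that holds one entry, the list of rows, each a list of 7 numbers: the closure in counts, from 0 (fully open) to 255 (shut), then the shift along the tool's x, y, z in cm, then the turn, a rotation vector about the tool's x, y, z in degrees. A call has 1 to 8 rows; each row is the pose to reach, as a shift and turn from the pose commanded when the call began, along the tool's axes at that moment; what a row does not reach only later rows make up. A row lasts 1/10 s, in which the tool goes at most 50 mm and 8.59 degrees, less where a joint would pass 70% of its speed; a pose out of reach is approached as far as the arm can. A call with a gripper value outside its range is refused whole. The fingers move at their own pace and stop on an object; "force" is the grip in N (left out, the last holds). Time passes only in rows, so rows that repeat a pose let the fingers close. It gives the time, the measured TCP pose, the force and the opening at its end, in the units of the state.
- r.sense(): the state, without advancing time (a new reading comes with each control period).
- r.snapshot(name): name is "scene" or "side" or "wrist"; returns (picture, depth): 400x640x3 uint8, red, green, blue; 400x640 float32, mm along the optical axis (not along the pixel's ray), 0 where there is no reading.
- r.calibration(name): a dict with "fx", "fy", "cx", "cy" (pixels), "dist" ([k1, k2, p1, p2, k3] as OpenCV has them; the pictures are not rectified), "pose" (4x4, takes a point from camera to world coordinates). Camera axes: x right, y down, z forward; pixel columns grow to the right and rows downward; lengths in mm; the calibration is good to about 2 mm. A picture is of the moment at which its call begins: read the wrist's pose just before it. calibration takes no time and is no camera call; for the wrist camera it gives the pose at the moment of the call.
- r.hand_in(): hands the job in, once; it reports no verdict.
The state is a dict: "time": time; "joint_pos": joint angles; "qd": joint speeds; "joint_efforts": joint torques, N m; "tool_pos": TCP position; "tcp_rot": TCP orientation; "ft_force": force on the tool from outside, world axes, zero at the start; "wrist_torque": the same for the moment, N m; "finger_gap": finger opening in mm.
Only numpy, scipy, OpenCV 4.12 (cv2) and the standard library are available. Lean on these libraries where they do the work, as an engineer would, in place of code of your own. Each camera call takes 0.05 s, during which the arm holds its last target.

## Task

Get the self-watering planter ready for filling. The black rubber bung is jammed tight in its sloping filler spout: rock it side to side (across the slope), about ten degrees each way and several times while it is still in the spout, easing it straight out along the spout as you rock, without dragging the planter from its place. Put the bung in the terracotta saucer, and slide the metal shutter all the way down over the open spout to keep soil out.

Things in the scene. Friction and masses are not known exactly. Their poses are not given: they have to be found in the camera images.
- spout: Filler spout: a flat sloping green face, 90 mm wide, on the planter's front, which looks to the robot's left (+y, give or take 25 deg). Origin: centre of its round 31 mm mouth, in the face. z: straight out of the spout, 30 deg from vertical, leaning away from the soil box; x: up the slope; y: across the slope (rock to +y and -y). The face runs from 36 mm below to 78 mm above the mouth.
- spout_pivot (a point): Point on the spout's axis 11 mm below the face (same axes), between four sprung rubber lips that clamp the bung's shank 4 to 18 mm below the face. The bung rocks about this point and can lean about 12 deg. Pulled dead straight it holds with about 40 N, enough to drag the planter; while rocked it walks out at a lower pull, some 2 to 3 mm a swing; keep rocking until it is 18 mm out.
- planter: The whole planter, loose on the table, about 3.3 kg: a green soil box 165 mm deep (x), 270 mm wide (y), 118 mm high, seedlings to 137 mm, the spout in front. Origin on the table under the middle of the soil box's front wall, x from the spout to the soil box; the spout's mouth is at x -55 mm, y 0, height 88 mm.
- bung_mid (a point): Middle of the black rubber bung, z along its axis out of the spout. Round, 60 mm long, about 45 g: shank 19 mm across, 26 mm long (22 mm in the spout, 4 mm bare neck), head 28 mm across, 34 mm long. At the start this point is 8 mm out from the mouth and the head spans 4 to 38 mm out from the face; grip the head from any side.
- bung_head (a point): Middle of the bung's head, on its axis, 13 mm above bung_mid; at the start 21 mm out from the mouth.
- saucer_floor (a point): Terracotta saucer, loose, 136 mm across the rim, 22 mm high, shallow. The point is at the centre, on its inner floor, 5 mm above the table.
- shutter (a joint): Slide of the flat aluminium shutter on the sloping face, in m: about 0 up the slope (open), 0.050 down over the mouth (shut, end stop). It stays where it is left, about 1.5 N of friction. Plate 42 by 42 mm, top 4.5 mm above the face. The bung's shank blocks it while it is in.
- shutter_knob (a point): Middle of the shutter's grip: an upright aluminium block 14 mm across the slope, 12 mm along it, standing from 4.5 to 28.5 mm out from the sloping face (this point is 16.5 mm out). It lies 62 mm up the slope from the mouth when the joint is 0 and moves down the slope with it.
Things that resemble listed ones, but are neither listed nor needed, are in the scene too. Leave any blue or pink look-alike of the part that bears bung_mid alone.

How it is judged:
By the outcome, as a careful person would: the job done as asked, in the order asked, and still so for the second after the job is handed in, with the robot touching nothing.
It also fails if it takes over 67 s, if anything falls off the work surface, if the arm or the gripper's body presses on something with over 40 N, if the wrist force passes 120 N, or if a joint passes its speed limit or range.

## Working session

There is one attempt and no reset: what is moved stays moved. The work goes in short steps, Python scripts to look and compute and a tool call to move; the robot and the scene stay as the last step left them, time stands still between calls to the robot, and variables do not carry over. Pictures are saved under pics/ and viewed, and the job is handed in when it is done.

Besides the shell and the picture viewer there is one more tool, called after "Call:" as name([rows], argument=value, ...), one row to a line, values as JSON. servo_tool: Moves the arm, as the interface text tells. Its arguments: {"type":"object","properties":{"commands":{"type":"array","items":{"type":"array","items":{"type":"array","items":{"type":"number"}}}},"force":{"type":"number"}},"required":["commands"]}

```bash
mkdir -p pics
cat > h.py <<'E'
import numpy as np,cv2
from bench import r
def cam(n):
    c=r.calibration(n); p,d=r.snapshot(n)
    K=np.array([[c['fx'],0,c['cx']],[0,c['fy'],c['cy']],[0,0,1.]])
    return p,d,K,np.array(c['dist'],float),np.array(c['pose'],float)
def save(n,tag):
    p,d,K,D,T=cam(n); cv2.imwrite(f'pics/{tag}.png',p[:,:,::-1]); np.savez(f'{tag}.npz',p=p,d=d,K=K,D=D,T=T)
def load(tag):
    z=np.load(f'{tag}.npz'); return z['p'],z['d'],z['K'],z['D'],z['T']
def rays(uv,K,D,T):
    u=cv2.undistortPoints(np.array(uv,float).reshape(-1,1,2),K,D).reshape(-1,2)
    v=np.c_[u,np.ones(len(u))]; return T[:3,3],v@T[:3,:3].T
def atz(uv,z,K,D,T):
    o,v=rays(uv,K,D,T); return o+v*((z-o[2])/v[:,2])[:,None]
def cloud(tag):
    p,d,K,D,T=load(tag); H,W=d.shape
    g=np.stack(np.meshgrid(np.arange(W),np.arange(H)),-1).reshape(-1,2)
    o,v=rays(g,K,D,T); return (o+v*d.reshape(-1,1)).reshape(H,W,3)
E
python3 - <<'E'
from h import *
s=r.sense(); print({k:np.round(v,2) for k,v in s.items()})
for n in ['scene','side','wrist']: save(n,n+'0'); print(n,np.round(load(n+'0')[4],2).tolist(), load(n+'0')[2][0,0])
E
```

```text
{'time': np.float64(0.0), 'joint_pos': array([67.99,  7.52, 85.33, -0.  , 87.26, -4.89]), 'qd': array([ 0.03,  0.01, -0.04, -0.04,  0.09,  0.04]), 'joint_efforts': array([ 0.000e+00, -5.694e+01, -5.006e+01, -0.000e+00,  1.000e-02,
        0.000e+00]), 'tool_pos': array([176.37, 572.88, 230.22]), 'tcp_rot': array([ 175.31,   89.89, -111.81]), 'ft_force': array([-0.4 ,  0.32,  0.33]), 'wrist_torque': array([0.03, 0.03, 0.  ]), 'finger_gap': np.float64(85.78)}
scene [[-0.89, 0.25, -0.39, 904.8], [0.46, 0.49, -0.74, 656.46], [0.0, -0.84, -0.55, 600.06], [0.0, 0.0, 0.0, 1.0]] 416.5991046041241
side [[0.78, -0.34, 0.52, 40.41], [-0.62, -0.4, 0.67, -633.08], [-0.02, -0.85, -0.53, 590.71], [0.0, 0.0, 0.0, 1.0]] 406.4337207835106
wrist [[0.29, 0.9, 0.31, 96.88], [0.96, -0.28, -0.1, 598.61], [-0.0, 0.32, -0.95, 373.04], [0.0, 0.0, 0.0, 1.0]] 333.61400250567294
```

View pics/scene0.png

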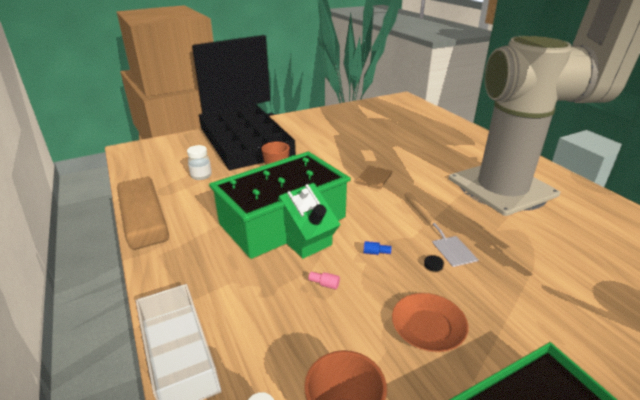

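View pics/side0.png

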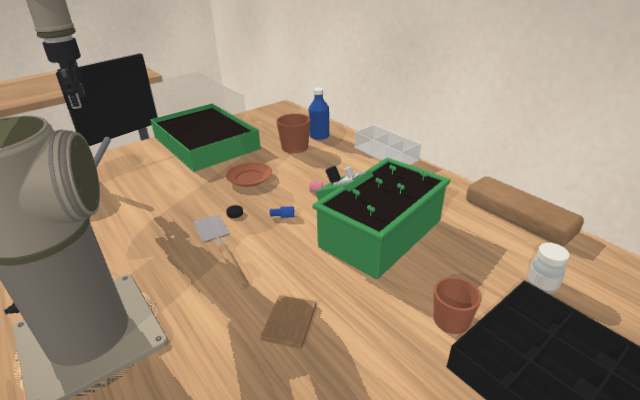

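View pics/wrist0.png

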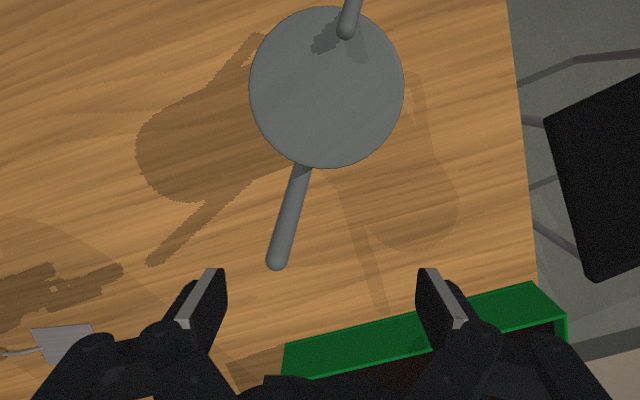

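The scene view shows the planter's spout with the black bung at about (318,213) and the shutter plate and knob at (303,198). Candidates for the bung:
- black bung in the spout (318,213)
- blue plug (377,248)
- pink plug (323,280)
- loose black disc on the table (433,263)

I choose the one in the spout. Candidates for the saucer are the shallow dish at (430,320) and the deeper pots at (345,380) and (275,152). I choose the dish.

Run:
```python
from h import *
p,d,K,D,T=load('scene0'); P=cloud('scene0')
c=p[150:260,200:360]; cv2.imwrite('pics/crop0.png',cv2.resize(c,(800,550),interpolation=cv2.INTER_CUBIC)[:,:,::-1])
for n,(u,v) in dict(bung=(318,213),knob=(303,195),blue=(377,248),pink=(323,280),disc=(433,263),table=(400,280),face=(325,232),saucer=(430,322)).items(): print(n,np.round(P[v,u],1),p[v,u])
# saucer
hsv=cv2.cvtColor(p,cv2.COLOR_RGB2HSV)
box=(np.abs(P[...,2]-12)<14)&(hsv[...,0]<9)&(hsv[...,1]>140)
n,l,st,ce=cv2.connectedComponentsWithStats(box.astype(np.uint8))
for i in range(1,n):
  if st[i,4]>200: print(st[i],ce[i]); q=P[l==i]; print(q.min(0),q.max(0))
# spout face: green with normal
g=(hsv[...,0]>45)&(hsv[...,0]<75)&(hsv[...,1]>100)
m=np.zeros_like(g); m[205:240,290:340]=1
q=P[g&m]; print(len(q))
best=None;rng=np.random.default_rng(0)
for _ in range(1000):
  a,b,cc=q[rng.choice(len(q),3,False)]; nn=np.cross(b-a,cc-a); L=np.linalg.norm(nn)
  if L<1: continue
  nn/=L; nn*=np.sign(nn[2]); 
  if abs(nn[2]-.866)>.1: continue
  k=np.abs((q-a)@nn)<2
  if best is None or k.sum()>best[0]: best=(k.sum(),k)
k=best[1]; qq=q[k]; c0=qq.mean(0); nn=np.linalg.svd(qq-c0)[2][2]; nn*=np.sign(nn[2]); print(k.sum(),c0,nn,np.degrees(np.arctan2(nn[1],nn[0])))
```

```text
bung [594.9  30.  115.9] [43 41 41]
knob [603.2 -23.7 131.6] [169 168 163]
blue [481.6  87.5  23.1] [ 44 102 214]
pink [630.3 120.9  22.5] [246 145 175]
disc [395.8 173.1  12.1] [30 29 30]
table [ 4.794e+02  1.727e+02 -1.000e-01] [214 165 108]
face [580.7  33.7  64.8] [ 37 130  60]
saucer [499.6 291.9   5.8] [165  90  55]
1334
690 [597.5417147   14.24910561  83.87613872] [-0.08877186  0.48528937  0.86983549] 100.36625535217271
```

View pics/crop0.png

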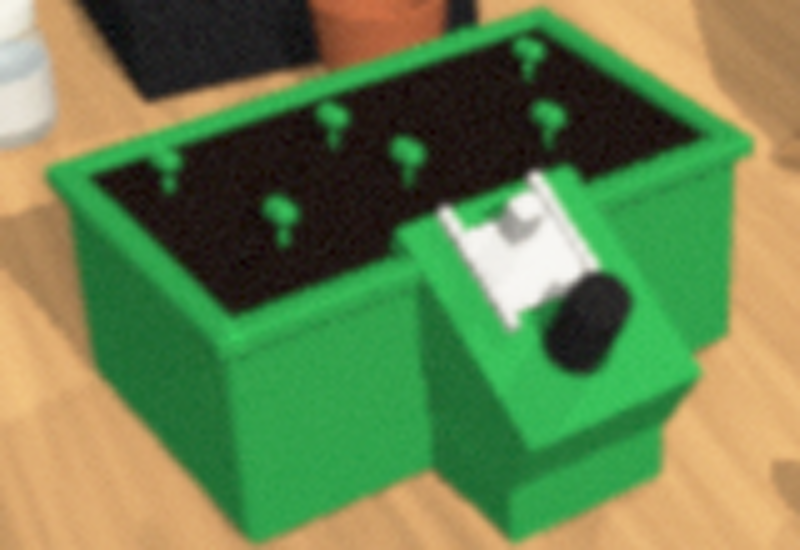

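```bash
cat > fr.py <<'E'
from h import *
def frame(az):
    a=np.radians(az); h=np.array([np.cos(a),np.sin(a),0]); t=np.radians(30)
    z=h*np.sin(t)+np.array([0,0,np.cos(t)]); x=-h*np.cos(t)+np.array([0,0,np.sin(t)]); y=np.cross(z,x)
    return np.c_[x,y,z]
E
python3 - <<'E'
from fr import *
p,d,K,D,T=load('scene0'); P=cloud('scene0'); hsv=cv2.cvtColor(p,cv2.COLOR_RGB2HSV)
g=(hsv[...,0]>45)&(hsv[...,0]<75)&(hsv[...,1]>100)
sub=np.zeros(g.shape,bool); sub[175:250,270:350]=1
for az in (99,100.4,102):
  R=frame(az); c0=np.array([597.54,14.25,83.88])
  L=(P-c0)@R
  m=g&sub&(np.abs(L[...,2])<2.5)
  q=L[m]; print(az,len(q),'z',np.polyfit(q[:,1],q[:,2],1),np.polyfit(q[:,0],q[:,2],1))
  # extents of y per x strip
  for x0 in (-25,-15,-5,5,15,25,35):
    s=q[np.abs(q[:,0]-x0)<3]
    if len(s)>3: print('  x',x0,'y',np.round(np.percentile(s[:,1],[1,99]),1))
  print('  x min',np.percentile(q[:,0],[0.5,1,2]))
  # bung
  b=sub&(p.max(2)<70)&(L[...,2]>3)&(L[...,2]<45)&(np.abs(L[...,0])<50)&(np.abs(L[...,1])<35)
  nn,l,st,ce=cv2.connectedComponentsWithStats(b.astype(np.uint8)); i=1+np.argmax(st[1:,4]); qb=L[l==i]; print('  bung',st[i],ce[i],np.round(qb.min(0),1),np.round(qb.max(0),1))
  top=qb[qb[:,2]>np.percentile(qb[:,2],90)-6]
  print('  top',top.mean(0),len(top))
  from scipy.optimize import least_squares
  f=least_squares(lambda a:np.hypot(qb[:,0]-a[0],qb[:,1]-a[1])-14,[0,0],loss='soft_l1'); print('  cyl',f.x)
# saucer
q=P[285:355,380:480].reshape(-1,3); s=(q[:,2]>14)&(q[:,2]<26); qq=q[s]
print('saucer rim',qq.min(0),qq.max(0),len(qq))
E
```

```text
99 1176 z [ 0.00403606 -0.18938286] [-0.00293137 -0.14378722]
  x -25 y [-50.  38.]
  x -15 y [-51.   37.1]
  x -5 y [-51.3  37. ]
  x 5 y [-51.9  37.7]
  x 15 y [-49.6  38. ]
  x 25 y [-51.5  37.4]
  x 35 y [-50.5  36.9]
  x min [-28.60981561 -28.21275077 -27.40977272]
  bung [310 205  16  18 196] [317.17346939 213.59693878] [ -6.9 -17.7   4.9] [17.9  7.5 41.1]
  top [ 5.79235274 -4.34939554 37.32925011] 109
  cyl [ 7.90698682 -7.78706211]
100.4 1211 z [-0.00128125 -0.22822467] [-0.00261566 -0.15356335]
  x -25 y [-50.7  37.1]
  x -15 y [-51.2  35.7]
  x -5 y [-51.2  37. ]
  x 5 y [-52.   38.3]
  x 15 y [-51.9  37.6]
  x 25 y [-52.1  36.9]
  x 35 y [-52.  37.]
  x min [-28.7811311  -28.38544959 -27.75665243]
  bung [310 205  16  18 196] [317.17346939 213.59693878] [ -7.1 -17.4   4.9] [17.8  7.6 41.2]
  top [ 5.7038527  -4.01463949 37.38034563] 109
  cyl [ 7.70729718 -7.75583518]
102 1202 z [-0.00625142 -0.20601898] [-0.00176995 -0.08229304]
  x -25 y [-48.   37.8]
  x -15 y [-50.3  37.8]
  x -5 y [-51.5  38.4]
  x 5 y [-52.   37.8]
  x 15 y [-50.8  38.1]
  x 25 y [-52.4  36.2]
  x 35 y [-52.8  36.1]
  x min [-29.53849964 -28.86738983 -27.83641091]
  bung [310 205  16  18 196] [317.17346939 213.59693878] [ -7.2 -17.2   4.9] [17.7  7.7 41.3]
  top [ 5.61141816 -3.62913799 37.43371273] 109
  cyl [ 7.50036126 -7.66144188]
saucer rim [441.32591721 229.323291    14.00051037] [575.8916683  363.40063966  24.80887639] 1383
```

```bash
cat >> fr.py <<'E'
from scipy.spatial.transform import Rotation as Ro
AZ=100.4; RS=frame(AZ); MOUTH=np.array([597.54,14.25,83.88])+RS@np.array([7.5,-7.5,-.2])
def state():
    s=r.sense(); return np.array(s['tool_pos']),Ro.from_euler('xyz',s['tcp_rot'],degrees=True).as_matrix(),s
def grasp(sgn,lean=0,R=RS):  # tool x=-z_s, tool z = sgn*y_s
    x=-R[:,2]; z=sgn*R[:,1]; M=np.c_[x,np.cross(z,x),z]
    return Ro.from_rotvec(np.radians(lean)*R[:,0]).as_matrix()@M
def delta(pos,M,cur=None):
    p,C,s=state() if cur is None else cur
    return np.round(C.T@(pos-p)/10,2),np.round(Ro.from_matrix(C.T@M).as_rotvec(degrees=True),2)
def rep():
    p,C,s=state(); l=(p-MOUTH)@RS
    print('t',round(s['time'],2),'pos',np.round(p,1),'tcp in spout',np.round(l,1),'F',np.round(s['ft_force'],1),'F spout',np.round(np.array(s['ft_force'])@RS,1),'gap',round(s['finger_gap'],1),'q',np.round(s['joint_pos'],0))
E
python3 - <<'E'
from fr import *
print(MOUTH,RS); rep(); p,C,s=state(); print(np.round(C,2))
for sg in (1,-1):print(sg,delta(MOUTH+RS@[0,0,110],grasp(sg)))
E
```

```text
[591.35377213   6.40926516  87.45679492] [[ 0.15633417  0.98357147 -0.09025957]
 [-0.85179788  0.18051915  0.49178574]
 [ 0.5         0.          0.8660254 ]]
t 0.15 pos [176.4 573.  230.5] tcp in spout [-476.  -305.8  440. ] F [-0.4 -0.4 -0. ] F spout [ 0.3 -0.5 -0.2] gap 85.5 q [68.  8. 85.  0. 87. -5.]
[[-0.   -0.96  0.29]
 [-0.    0.29  0.96]
 [-1.    0.   -0.  ]]
1 (array([  4.82, -53.79, -37.05]), array([ 61.01,  16.27, -26.91]))
-1 (array([  4.82, -53.79, -37.05]), array([-114.39,   30.61,   18.5 ]))
```

Call:
servo_tool([
  [[0, 0, -54, -37, 61, 16, -27], [0, 0, -54, -37, 61, 16, -27], [0, 0, -54, -37, 61, 16, -27], [0, 0, -54, -37, 61, 16, -27], [0, 0, -54, -37, 61, 16, -27], [0, 0, -54, -37, 61, 16, -27], [0, 0, -54, -37, 61, 16, -27], [0, 0, -54, -37, 61, 16, -27]],
])

```text
time: 0.95
tool_pos: [426.1, 258.7, 231.3]
tcp_rot: [-89.2, 60.0, -79.1]
ft_force: [-0.0, 0.5, -0.0]
finger_gap: 85.1
```

Run:
```python
from fr import *
rep(); print(delta(MOUTH+RS@[0,0,110],grasp(1)))
```

```text
t 0.95 pos [426.1 258.7 231.3] tcp in spout [-168.8 -117.   263.6] F [-0.   0.5 -0. ] F spout [-0.5  0.1  0.2] gap 85.1 q [ 43.   7.  91. -25.  98.  33.]
(array([ 15.41, -16.81,  11.74]), array([-0.35,  0.24,  0.01]))
```

Call:
servo_tool([
  [[0, 15.4, -16.8, 11.7, 0, 0, 0], [0, 15.4, -16.8, 11.7, 0, 0, 0], [0, 15.4, -16.8, 11.7, 0, 0, 0], [0, 15.4, -16.8, 11.7, 0, 0, 0], [0, 15.4, -16.8, 11.7, 0, 0, 0], [0, 15.4, -16.8, 11.7, 0, 0, 0], [0, 15.4, -16.8, 11.7, 0, 0, 0]],
])

```text
time: 1.65
tool_pos: [580.9, 61.2, 181.1]
tcp_rot: [-89.6, 60.1, -79.4]
ft_force: [-0.7, 0.3, -0.1]
finger_gap: 85.4
```

Run:
```python
from fr import *
rep(); print(delta(MOUTH+RS@[0,0,110],grasp(1)))
save('wrist','wrist1')
p,d,K,D,T=load('wrist1')
Ti=np.linalg.inv(T)
for q in ([0,0,0],[0,0,38],[62,0,28.5],[-36,45,0],[-36,-45,0],[78,45,0],[78,-45,0]):
  w=MOUTH+RS@np.array(q,float); c=Ti[:3,:3]@w+Ti[:3,3]; u=cv2.projectPoints(c.reshape(1,1,3),np.zeros(3),np.zeros(3),K,D)[0].ravel(); print(q,np.round(u))
```

```text
t 1.65 pos [580.9  61.2 181.1] tcp in spout [ -1.5  -0.4 109. ] F [-0.7  0.3 -0.1] F spout [-0.4 -0.6  0.1] gap 85.4 q [ 19.  11.  92. -30.  83.  14.]
(array([-0.1 , -0.14,  0.04]), array([-0.19,  0.12, -0.12]))
[0, 0, 0] [321. 202.]
[0, 0, 38] [321. 220.]
[62, 0, 28.5] [321. 289.]
[-36, 45, 0] [379. 157.]
[-36, -45, 0] [262. 157.]
[78, 45, 0] [372. 286.]
[78, -45, 0] [270. 286.]
```

View pics/wrist1.png

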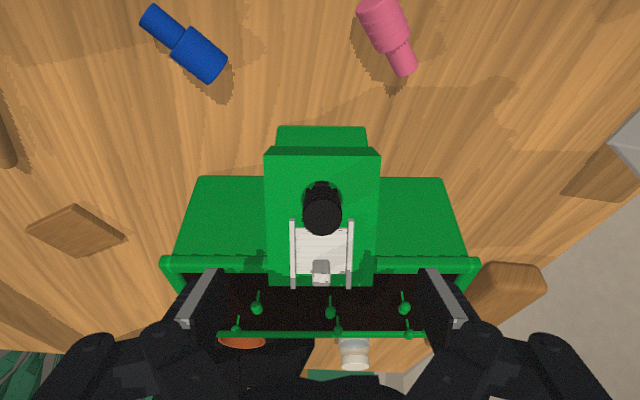

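Run:
```python
from fr import *
from scipy.optimize import least_squares
p,d,K,D,T=load('wrist1'); P=cloud('wrist1'); L=(P-MOUTH)@RS; hsv=cv2.cvtColor(p,cv2.COLOR_RGB2HSV)
g=(hsv[...,0]>45)&(hsv[...,0]<80)&(hsv[...,1]>100); sub=np.zeros(g.shape,bool); sub[130:290,240:400]=1
m=g&sub&(np.abs(L[...,2])<6)&(np.abs(L[...,0])<60)&(np.abs(L[...,1])<60); q=L[m]
A=np.c_[q[:,:2],np.ones(len(q))]; c=np.linalg.lstsq(A,q[:,2],rcond=None)[0]; print('plane',c,np.degrees(c[:2]))
for x0 in (-25,-10,10,30):
  s=q[np.abs(q[:,0]-x0)<3]; print(x0,np.percentile(s[:,1],[.5,99.5]))
print('xmin',np.percentile(q[:,0],[.3,1]))
b=sub&(p.max(2)<60)&(L[...,2]>6)&(L[...,2]<50)&(np.abs(L[...,1])<25)&(np.abs(L[...,0])<30)
qb=L[b];print(len(qb),qb.min(0),qb.max(0)); top=qb[qb[:,2]>np.percentile(qb[:,2],95)-5]; print('top',len(top),top.mean(0),top.min(0),top.max(0))
f=least_squares(lambda a:np.hypot(qb[:,0]-a[0],qb[:,1]-a[1])-14,[0,0],loss='soft_l1')
print('knob')
k=sub&(hsv[...,1]<60)&(L[...,2]>20)&(L[...,2]<34); qk=L[k]; print(len(qk),qk.mean(0),qk.min(0),qk.max(0))
# rotation check: face side edges yaw
```

```text
plane [-0.00257783 -0.0081729   1.59448491] [-0.14769883 -0.46827261]
-25 [-43.44360747  44.96129529]
-10 [-44.36518303  45.00988474]
10 [-44.73903727  44.56772784]
30 [-45.01382487  44.74314239]
xmin [-38.31751282 -37.98543203]
1562 [-16.31974642 -13.2105722    6.81675049] [11.1734767  14.57265924 41.71699628]
top 1173 [-3.18253095  0.71734481 39.60056822] [-15.83852536 -12.18440352  35.68753481] [11.1734767  13.95883993 41.71699628]
knob
509 [30.53379207 -0.18967812 28.14531314] [-16.18290583 -12.09923458  20.0597425 ] [59.23173824 13.99550792 33.85426688]
```

```bash
sed -i 's/\[7.5,-7.5,-.2\]/[5.7,-7.3,1.0]/' fr.py
python3 - <<'E'
from fr import *
print(MOUTH); rep(); print(delta(MOUTH+RS@[0,0,9],grasp(1)))
E
```

```text
[591.16077343   8.56874806  87.5960254 ]
t 1.7 pos [580.7  62.6 181.6] tcp in spout [ -0.7  -0.5 108.9] F [ 0.8  0.2 -0.7] F spout [-0.4  0.8 -0.5] gap 85.2 q [ 19.  11.  92. -30.  83.  14.]
(array([ 9.99, -0.09,  0.02]), array([-0.12,  0.2 , -0.14]))
```

Call:
servo_tool([
  [[0, 3, 0, 0, 0, 0, 0], [0, 6, 0, 0, 0, 0, 0], [0, 8, -0.1, 0, 0, 0, 0], [0, 9, -0.1, 0, 0, 0, 0], [0, 9.6, -0.1, 0, 0, 0, 0], [0, 10, -0.1, 0, 0, 0, 0], [0, 10, -0.1, 0, 0, 0, 0]],
])

```text
time: 2.4
tool_pos: [591.1, 13.7, 96.4]
tcp_rot: [-89.3, 60.1, -78.9]
ft_force: [0.2, 0.6, 0.5]
finger_gap: 85.6
```

Run:
```python
from fr import *
rep(); print(delta(MOUTH+RS@[0,0,9],grasp(1)))
save('wrist','wrist2')
rep()
```

```text
t 2.4 pos [591.1  13.7  96.4] tcp in spout [-0.   0.9 10.2] F [0.2 0.6 0.5] F spout [-0.2  0.3  0.7] gap 85.6 q [ 14.  15.  97. -31.  73.  14.]
(array([ 0.12, -0.  , -0.09]), array([-0.07,  0.35, -0.13]))
t 2.45 pos [591.3  13.8  96.7] tcp in spout [ 0.1  1.  10.4] F [-0.6  0.   0.2] F spout [-0.  -0.6  0.2] gap 85.2 q [ 14.  15.  97. -31.  73.  14.]
```

View pics/wrist2.png

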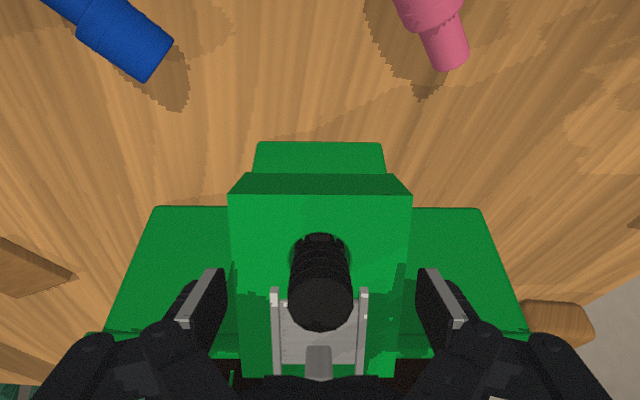

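The bung head is centred between the fingers at (320,300), and the knob at (318,360) is clear of them. Closing now.

Call:
servo_tool([
  [[255, 0.05, 0, -0.05, 0, 0, 0], [255, 0.05, 0, -0.05, 0, 0, 0], [255, 0.05, 0, -0.05, 0, 0, 0], [255, 0.05, 0, -0.05, 0, 0, 0], [255, 0.05, 0, -0.05, 0, 0, 0], [255, 0.05, 0, -0.05, 0, 0, 0], [255, 0.05, 0, -0.05, 0, 0, 0]],
], force=70)

```text
time: 3.15
tool_pos: [590.6, 13.0, 95.9]
tcp_rot: [-89.3, 60.1, -78.9]
ft_force: [-1.5, 3.6, 6.1]
finger_gap: 26.2
```

Run:
```python
from fr import *
save('wrist','wrist3'); rep(); s=r.sense(); print(s['wrist_torque'])
```

```text
t 3.2 pos [590.6  13.   95.9] tcp in spout [0.3 0.2 9.4] F [-2.1  2.7  5.7] F spout [ 0.2 -1.6  6.4] gap 26.2 q [ 14.  15.  97. -31.  73.  14.]
[ 0.19667778  0.36109491 -0.16163867]
```

View pics/wrist3.png

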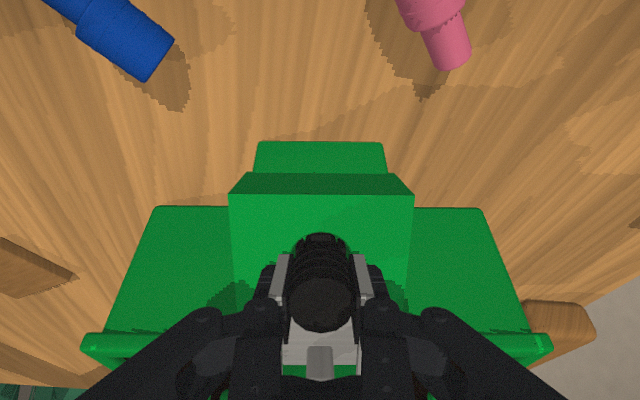

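```bash
cat > rock.py <<'E'
import numpy as np,sys
h=float(sys.argv[1]); es=np.linspace(0,float(sys.argv[2]),9)[1:]
for t,e in zip([5,10,10,3,-4,-10,-10,-2],es):
    a=np.radians(t); print([255,round((h-(h+e)*np.cos(a))/10,2),0,round((h+e)*np.sin(a)/10,2),0,t,0])
E
python3 rock.py 20.4 3
```

```text
[255, np.float64(-0.03), 0, np.float64(0.18), 0, 5, 0]
[255, np.float64(-0.04), 0, np.float64(0.37), 0, 10, 0]
[255, np.float64(-0.08), 0, np.float64(0.37), 0, 10, 0]
[255, np.float64(-0.15), 0, np.float64(0.11), 0, 3, 0]
[255, np.float64(-0.18), 0, np.float64(-0.16), 0, -4, 0]
[255, np.float64(-0.19), 0, np.float64(-0.39), 0, -10, 0]
[255, np.float64(-0.23), 0, np.float64(-0.4), 0, -10, 0]
[255, np.float64(-0.3), 0, np.float64(-0.08), 0, -2, 0]
```

Call:
servo_tool([
  [[255, -0.03, 0, 0.21, 0, 6, 0], [255, -0.04, 0, 0.37, 0, 10, 0], [255, -0.08, 0, 0.37, 0, 10, 0], [255, -0.15, 0, 0.08, 0, 2, 0], [255, -0.18, 0, -0.24, 0, -6, 0], [255, -0.19, 0, -0.39, 0, -10, 0], [255, -0.24, 0, -0.32, 0, -8, 0], [255, -0.3, 0, 0, 0, 0, 0]],
])

```text
time: 4.0
tool_pos: [582.7, 12.5, 93.4]
tcp_rot: [-90.5, 60.1, -79.9]
ft_force: [0.7, -9.9, -17.3]
finger_gap: 26.3
```

Run:
```python
from fr import *
save('wrist','wrist4'); rep(); s=r.sense(); print(s['wrist_torque'],s['tcp_rot'])
a=cv2.imread('pics/wrist3.png')[120:390,150:480]; b=cv2.imread('pics/wrist4.png')[120:390,150:480]
cv2.imwrite('pics/cmp1.png',np.hstack([a,b]))
```

```text
t 4.05 pos [585.9  13.7  92. ] tcp in spout [-3.  -4.2  6.8] F [-15.4  -4.2  -8. ] F spout [ -2.8 -15.9  -7.6] gap 26.5 q [ 14.  16.  97. -31.  74.  14.]
[ 0.16123204  2.59789946 -1.45224843] [-91.71874447  60.16937165 -81.32775496]
```

View pics/cmp1.png

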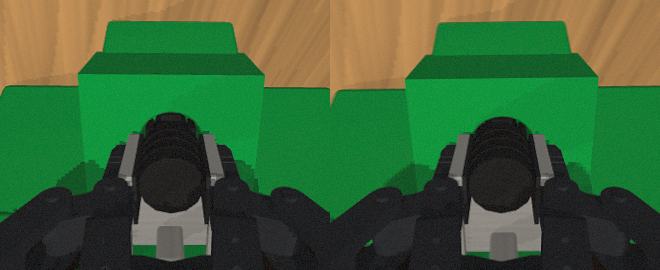

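Call:
servo_tool([
  [[255, 0, 0, 0, 0, 0, 0], [255, 0, 0, 0, 0, 0, 0], [255, 0, 0, 0, 0, 0, 0]],
])

```text
time: 4.35
tool_pos: [587.7, 13.0, 95.6]
tcp_rot: [-89.6, 60.1, -79.1]
ft_force: [1.0, -8.4, -19.4]
finger_gap: 25.8
```

Run:
```python
from fr import *
rep();s=r.sense(); print(s['wrist_torque'],s['tcp_rot']); print(delta(MOUTH+RS@[0,0,9.4],grasp(1)))
save('wrist','wrist5')
from scipy.optimize import least_squares
p,d,K,D,T=load('wrist5'); P=cloud('wrist5'); L=(P-MOUTH)@RS; hsv=cv2.cvtColor(p,cv2.COLOR_RGB2HSV)
for t in ('wrist3','wrist5'):
  p,d,K,D,T=load(t); P=cloud(t); L=(P-MOUTH)@RS; hsv=cv2.cvtColor(p,cv2.COLOR_RGB2HSV)
  g=(hsv[...,0]>45)&(hsv[...,0]<80)&(hsv[...,1]>100)&(np.abs(L[...,2])<6)&(np.abs(L[...,0])<60)&(np.abs(L[...,1])<60);q=L[g]
  A=np.c_[q[:,:2],np.ones(len(q))]; c=np.linalg.lstsq(A,q[:,2],rcond=None)[0]; print('plane',c[2],np.degrees(c[:2]))
  for x0 in (-25,-10):
    s=q[np.abs(q[:,0]-x0)<3]; print(x0,np.percentile(s[:,1],[.5,99.5]))
  print('xmin',np.percentile(q[:,0],[.3,1]))
  b=(p.max(2)<60)&(L[...,2]>30)&(L[...,2]<60)&(np.abs(L[...,1])<9)&(np.abs(L[...,0])<9); print('top z',np.median(L[b],0))
```

```text
t 4.35 pos [587.7  13.   95.6] tcp in spout [-0.3 -2.6  9.4] F [  1.   -8.4 -19.4] F spout [ -2.4  -0.6 -21.1] gap 25.8 q [ 14.  15.  97. -31.  73.  14.]
[ 0.80833063  0.45167129 -0.08727923] [-89.58942859  60.10718493 -79.12701252]
(array([ 0.  , -0.03,  0.26]), array([-0.  ,  0.24, -0.11]))
plane 0.6998717878193427 [ 0.90743492 -0.4640869 ]
-25 [-43.67562753  45.13182735]
-10 [-44.05145195  45.0877088 ]
xmin [-36.64171089 -36.39692304]
top z [-3.65252981e-01  2.10192615e-02  3.86265261e+01]
plane 5.505996077200071 [2.80648107 0.02358943]
-25 [-47.82058332  41.21905954]
-10 [-47.6879999   41.54088714]
xmin [-37.71935238 -37.57862407]
top z [-0.64365887  0.04515905 38.44369319]
```

Run:
```python
from fr import *
rep(); save('scene','scene1'); rep(); save('side','side1'); rep()
for t in ('scene0','scene1'):
  p,d,K,D,T=load(t); P=cloud(t); L=(P-MOUTH)@RS; hsv=cv2.cvtColor(p,cv2.COLOR_RGB2HSV)
  g=(hsv[...,0]>45)&(hsv[...,0]<75)&(hsv[...,1]>100)
  m=np.zeros_like(g);m[160:250,205:350]=1
  ys,xs=np.nonzero(g&m); print(t,xs.min(),xs.max(),ys.min(),ys.max(), len(xs), xs.mean(),ys.mean())
a=cv2.imread('pics/scene0.png')[150:260,200:360]; b=cv2.imread('pics/scene1.png')[150:260,200:360]
cv2.imwrite('pics/cmp2.png',cv2.resize(np.vstack([a,b]),None,fx=2.7,fy=2.7))
```

```text
t 4.4 pos [587.7  13.   95.8] tcp in spout [-0.2 -2.6  9.6] F [  0.2  -6.8 -17.3] F spout [ -2.8  -1.  -18.4] gap 26.1 q [ 14.  15.  97. -31.  73.  14.]
t 4.45 pos [587.7  13.2  96. ] tcp in spout [-0.3 -2.6  9.9] F [ -1.6  -5.5 -17.2] F spout [ -4.1  -2.5 -17.4] gap 26.0 q [ 14.  15.  97. -31.  73.  14.]
t 4.5 pos [587.6  13.2  96.1] tcp in spout [-0.3 -2.6 10. ] F [ -1.8  -5.9 -17.4] F spout [ -4.   -2.9 -17.8] gap 26.1 q [ 14.  14.  97. -31.  73.  14.]
scene0 209 349 160 249 6769 282.2806913872064 212.89097355591667
scene1 210 346 160 249 5894 275.6080760095012 216.72412623006448
```

View pics/cmp2.png

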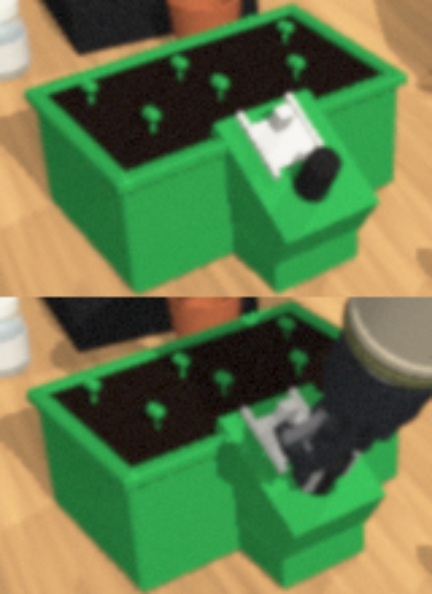

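Call:
servo_tool([
  [[255, 0.1, 0, 0.07, 0, 2, 0], [255, 0.1, 0, 0.15, 0, 4, 0], [255, 0.11, 0, 0.22, 0, 6, 0], [255, 0.12, 0, 0.29, 0, 8, 0], [255, 0.13, 0, 0.36, 0, 10, 0], [255, 0.13, 0, 0.36, 0, 10, 0]],
])

```text
time: 5.1
tool_pos: [593.3, 15.1, 96.2]
tcp_rot: [-106.1, 58.9, -98.3]
ft_force: [-3.1, 4.1, -12.7]
finger_gap: 25.9
```

```bash
cat > q.py <<'E'
from fr import *
def face(t):
  p,d,K,D,T=load(t); P=cloud(t); L=(P-MOUTH)@RS; hsv=cv2.cvtColor(p,cv2.COLOR_RGB2HSV)
  sub=np.zeros(hsv.shape[:2],bool); sub[150:300,200:450]=1
  g=sub&(hsv[...,0]>45)&(hsv[...,0]<80)&(hsv[...,1]>100)&(np.abs(L[...,2])<14)&(L[...,0]>-34)&(L[...,0]<-12)&(np.abs(L[...,1])<38);q=L[g]
  for _ in range(3):
    A=np.c_[q[:,:2],np.ones(len(q))]; c=np.linalg.lstsq(A,q[:,2],rcond=None)[0]; q=q[np.abs(A@c-q[:,2])<1.5]
  z=c[2]-20*c[0]
  g=sub&(hsv[...,0]>45)&(hsv[...,0]<80)&(hsv[...,1]>100)&(np.abs(L[...,2]-z)<3)&(L[...,0]>-50)&(L[...,0]<-12)&(np.abs(L[...,1])<60);q=L[g]
  e=[np.percentile(q[np.abs(q[:,0]-x0)<3][:,1],[.5,99.5]) for x0 in (-30,-18)]
  print('face',t,len(q),'z@x-20',round(z,2),'slopes',np.round(np.degrees(c[:2]),2),'ycen',np.round([np.mean(v) for v in e],2),'width',np.round([np.ptp(v) for v in e],1),'xmin',np.round(np.percentile(q[:,0],.5),2))
def rep2():
  p,C,s=state(); E=C@grasp(1).T; rv=Ro.from_matrix(E).as_rotvec(degrees=True)@RS
  rep(); print('rot in spout',np.round(rv,1),'pivot-dist',)
E
python3 - <<'E'
from q import *
rep2(); face('wrist1');face('wrist3'); face('wrist5'); save('wrist','wrist6'); face('wrist6')
E
```

```text
t 5.1 pos [593.3  15.1  96.2] tcp in spout [-0.9  3.3 10.4] F [ -3.1   4.1 -12.7] F spout [-10.3  -2.3  -8.7] gap 25.9 q [ 13.  24.  86. -29.  84.  12.]
rot in spout [-9.6  0.2 -0.1] pivot-dist
face wrist1 3531 z@x-20 0.61 slopes [-0.05 -0.52] ycen [0.62 0.52] width [89.2 89.1] xmin -36.39
face wrist3 8430 z@x-20 0.6 slopes [-0.06 -0.5 ] ycen [0.88 0.7 ] width [88.8 88.9] xmin -36.52
face wrist5 9293 z@x-20 5.74 slopes [-0.97  0.03] ycen [-3.24 -3.26] width [88.8 88.8] xmin -37.48
face wrist6 9185 z@x-20 5.14 slopes [-0.8 -0.4] ycen [0.83 0.76] width [88.9 88.8] xmin -38.54
```

```bash
cat > gen.py <<'E'
# usage: gen.py lean0 y0 z0 th0 th1 out0 out1 e0 e1 n hold : cmd state rel C0 -> rows; prints new state
import numpy as np,sys
l0,y0,z0,t0,t1,o0,o1,e0,e1,n,hold=map(float,sys.argv[1:12]); n=int(n);hold=int(hold)
a0=np.radians(l0)
# spout x-rotation sign: lean>0 leans to +y
rows=[]
for i in range(1,n+hold+1):
    s=min(i/n,1); s2=s
    t=round(t0+(t1-t0)*s2,1); o=o0+(o1-o0)*s; e=e0+(e1-e0)*s; h=20.4+o; a=np.radians(t)
    y=h*np.sin(a); z=-20.4+h*np.cos(a)+e
    bx,bz=-(z-z0),(y-y0)
    # base->tool: Ry(-l0)
    X=bx*np.cos(a0)-bz*np.sin(a0); Z=bx*np.sin(a0)+bz*np.cos(a0)
    X=round(X/10,2);Z=round(Z/10,2)
    rows.append([255,float(X),0,float(Z),0,float(round(t-l0,1)),0])
print(rows)
# state from rounded
X,Z=X*10,Z*10
bx=X*np.cos(a0)+Z*np.sin(a0); bz=-X*np.sin(a0)+Z*np.cos(a0)
print('state',t,round(y0+bz,2),round(z0-bx,2))
E
python3 gen.py 10 3.6 1.7 10 0 -4 -4 1 0.5 6 2
```

```text
[[255, 0.51, 0, -0.04, 0, -1.7, 0], [255, 0.52, 0, -0.08, 0, -3.3, 0], [255, 0.53, 0, -0.13, 0, -5.0, 0], [255, 0.54, 0, -0.17, 0, -6.7, 0], [255, 0.56, 0, -0.22, 0, -8.3, 0], [255, 0.57, 0, -0.26, 0, -10.0, 0], [255, 0.57, 0, -0.26, 0, -10.0, 0], [255, 0.57, 0, -0.26, 0, -10.0, 0]]
state 0.0 0.05 -3.46
```

Call:
servo_tool([
  [[255, 0.1, 0, -0.04, 0, -1.7, 0], [255, 0.2, 0, -0.08, 0, -3.3, 0], [255, 0.3, 0, -0.13, 0, -5, 0], [255, 0.4, 0, -0.17, 0, -6.7, 0], [255, 0.5, 0, -0.22, 0, -8.3, 0], [255, 0.57, 0, -0.26, 0, -10, 0], [255, 0.57, 0, -0.26, 0, -10, 0], [255, 0.57, 0, -0.26, 0, -10, 0]],
])

```text
time: 5.95
tool_pos: [591.3, 14.6, 94.4]
tcp_rot: [-88.6, 60.3, -78.1]
ft_force: [-6.5, 18.1, -0.2]
finger_gap: 25.9
```

Run:
```python
from q import *
rep2(); save('wrist','wrist7'); face('wrist7'); rep2()
```

```text
t 5.95 pos [591.3  14.6  94.4] tcp in spout [-1.7  1.2  8.9] F [-6.5 18.1 -0.2] F spout [-16.6  -3.1   9.4] gap 25.9 q [ 14.  15.  97. -31.  72.  14.]
rot in spout [ 0.8  0.4 -0.1] pivot-dist
face wrist7 9752 z@x-20 2.9 slopes [-0.02 -0.46] ycen [1.37 1.2 ] width [88.9 89.1] xmin -40.47
t 6.0 pos [591.3  14.6  94.4] tcp in spout [-1.7  1.3  8.9] F [-6.6 18.  -0.8] F spout [-16.7  -3.3   8.7] gap 25.9 q [ 14.  15.  97. -31.  72.  14.]
rot in spout [ 0.7  0.4 -0.1] pivot-dist
```

View pics/wrist7.png

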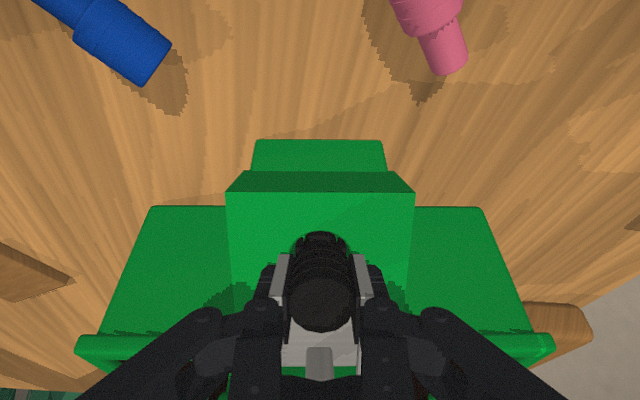

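Call:
servo_tool([
  [[255, -0.1, 0.1, 0.02, 0, 0, 0], [255, -0.2, 0.2, 0.05, 0, 0, 0], [255, -0.3, 0.3, 0.05, 0, 0, 0], [255, -0.4, 0.39, 0.05, 0, 0, 0], [255, -0.4, 0.39, 0.05, 0, 0, 0], [255, -0.4, 0.39, 0.05, 0, 0, 0]],
])

```text
time: 6.6
tool_pos: [590.2, 15.8, 94.2]
tcp_rot: [-89.3, 60.1, -78.9]
ft_force: [1.6, -2.7, -11.8]
finger_gap: 26.0
```

```bash
python3 - <<'E'
from q import *
save('wrist','wrist8'); face('wrist8'); rep2()
E
python3 gen.py 0 0.05 -1.8 0 10 -2.8 -2.8 1 1.2 8 0
```

```text
face wrist8 9714 z@x-20 3.05 slopes [-0.13 -0.36] ycen [0.63 0.36] width [88.8 88.9] xmin -40.6
t 6.65 pos [590.2  15.8  94.1] tcp in spout [-3.1  0.4  9.3] F [  1.7  -2.7 -11.9] F spout [ -3.4   1.2 -11.8] gap 26.1 q [ 14.  15.  97. -31.  73.  15.]
rot in spout [ 0.3  0.1 -0.1] pivot-dist
[[255, -0.0, 0, 0.03, 0, 1.2, 0], [255, -0.0, 0, 0.07, 0, 2.5, 0], [255, -0.0, 0, 0.11, 0, 3.8, 0], [255, -0.0, 0, 0.15, 0, 5.0, 0], [255, -0.0, 0, 0.19, 0, 6.2, 0], [255, 0.0, 0, 0.22, 0, 7.5, 0], [255, 0.0, 0, 0.26, 0, 8.8, 0], [255, 0.01, 0, 0.3, 0, 10.0, 0]]
state 10.0 3.05 -1.9
```

Call:
servo_tool([
  [[255, 0, 0, 0.05, 0, 1.7, 0], [255, 0, 0, 0.1, 0, 3.3, 0], [255, 0, 0, 0.15, 0, 5, 0], [255, 0, 0, 0.2, 0, 6.7, 0], [255, 0, 0, 0.25, 0, 8.3, 0], [255, 0.01, 0, 0.3, 0, 10, 0], [255, 0.01, 0, 0.3, 0, 10, 0]],
])

```text
time: 7.35
tool_pos: [593.1, 16.8, 94.3]
tcp_rot: [-106.4, 58.7, -98.7]
ft_force: [-5.7, -0.2, -3.8]
finger_gap: 26.0
```

```bash
python3 - <<'E'
from q import *
save('wrist','wrist9'); face('wrist9'); rep2()
E
python3 gen.py 10 3.05 -1.9 10 -10 -2.8 -1.8 1.2 1.2 8 0
```

```text
face wrist9 9501 z@x-20 3.09 slopes [-0.04 -0.36] ycen [0.56 0.51] width [88.8 88.9] xmin -40.62
t 7.4 pos [593.1  16.8  94.2] tcp in spout [-3.4  3.4  9.6] F [-5.2 -0.4 -5. ] F spout [-3.  -5.2 -4.1] gap 26.3 q [ 14.  25.  86. -29.  84.  13.]
rot in spout [-9.7  0.1 -0.1] pivot-dist
[[255, -0.01, 0, -0.08, 0, -2.5, 0], [255, -0.02, 0, -0.16, 0, -5.0, 0], [255, -0.03, 0, -0.23, 0, -7.5, 0], [255, -0.03, 0, -0.31, 0, -10.0, 0], [255, -0.02, 0, -0.39, 0, -12.5, 0], [255, -0.02, 0, -0.47, 0, -15.0, 0], [255, -0.01, 0, -0.56, 0, -17.5, 0], [255, 0.01, 0, -0.64, 0, -20.0, 0]]
state -10.0 -3.27 -0.89
```

```bash
python3 gen.py 10 3.05 -1.9 10 -10 -2 0.3 1.2 1.4 8 0
```

```text
[[255, -0.11, 0, -0.08, 0, -2.5, 0], [255, -0.14, 0, -0.17, 0, -5.0, 0], [255, -0.16, 0, -0.25, 0, -7.5, 0], [255, -0.18, 0, -0.34, 0, -10.0, 0], [255, -0.19, 0, -0.43, 0, -12.5, 0], [255, -0.2, 0, -0.52, 0, -15.0, 0], [255, -0.21, 0, -0.62, 0, -17.5, 0], [255, -0.21, 0, -0.71, 0, -20.0, 0]]
state -10.0 -3.58 1.4
```

Call:
servo_tool([
  [[255, -0.08, 0, -0.08, 0, -2.5, 0], [255, -0.13, 0, -0.17, 0, -5, 0], [255, -0.16, 0, -0.25, 0, -7.5, 0], [255, -0.18, 0, -0.34, 0, -10, 0], [255, -0.19, 0, -0.43, 0, -12.5, 0], [255, -0.2, 0, -0.52, 0, -15, 0], [255, -0.21, 0, -0.62, 0, -17.5, 0], [255, -0.21, 0, -0.71, 0, -20, 0]],
])

```text
time: 8.2
tool_pos: [586.2, 17.2, 96.9]
tcp_rot: [-72.4, 58.5, -59.3]
ft_force: [-0.2, -1.0, -6.7]
finger_gap: 26.2
```

Run:
```python
from q import *
save('wrist','wrist10'); face('wrist10'); rep2()
```

```text
face wrist10 9158 z@x-20 3.03 slopes [-0.06 -0.38] ycen [0.67 0.53] width [88.8 89. ] xmin -40.72
t 8.25 pos [585.9  17.2  96.9] tcp in spout [-3.5 -3.6 12.8] F [  6.2  -2.3 -13. ] F spout [ -3.6   5.7 -12.9] gap 25.9 q [ 15.   5. 108. -35.  62.  17.]
rot in spout [10.6  0.1 -0.1] pivot-dist
```

```bash
python3 gen.py -10 -3.58 1.4 -10 10 1 3.5 1 1.2 8 0
```

```text
[[255, -0.06, 0, 0.09, 0, 2.5, 0], [255, -0.09, 0, 0.18, 0, 5.0, 0], [255, -0.11, 0, 0.28, 0, 7.5, 0], [255, -0.13, 0, 0.39, 0, 10.0, 0], [255, -0.14, 0, 0.49, 0, 12.5, 0], [255, -0.15, 0, 0.6, 0, 15.0, 0], [255, -0.16, 0, 0.7, 0, 17.5, 0], [255, -0.15, 0, 0.81, 0, 20.0, 0]]
state 10.0 4.14 4.28
```

Call:
servo_tool([
  [[255, -0.05, 0, 0.09, 0, 2.5, 0], [255, -0.09, 0, 0.18, 0, 5, 0], [255, -0.11, 0, 0.28, 0, 7.5, 0], [255, -0.13, 0, 0.39, 0, 10, 0], [255, -0.14, 0, 0.49, 0, 12.5, 0], [255, -0.15, 0, 0.6, 0, 15, 0], [255, -0.16, 0, 0.7, 0, 17.5, 0], [255, -0.15, 0, 0.81, 0, 20, 0]],
])

```text
time: 9.05
tool_pos: [592.9, 20.0, 99.0]
tcp_rot: [-106.6, 58.7, -99.0]
ft_force: [-4.4, -1.8, -7.9]
finger_gap: 25.9
```

```bash
python3 - <<'E'
from q import *
save('wrist','wrist11'); face('wrist11'); rep2()
E
python3 gen.py 10 4.14 4.28 10 -10 3.5 6 1.2 1.2 8 0
```

```text
face wrist11 8948 z@x-20 3.19 slopes [-0.08 -0.24] ycen [-0.37 -0.57] width [88.7 89. ] xmin -40.71
t 9.1 pos [593.2  20.   99.1] tcp in spout [-3.7  4.1 15.4] F [-10.5   0.4  -2.2] F spout [ -3.1 -10.2  -0.8] gap 26.3 q [ 14.  25.  85. -29.  85.  13.]
rot in spout [-10.    0.1  -0.1] pivot-dist
[[255, -0.03, 0, -0.11, 0, -2.5, 0], [255, -0.06, 0, -0.21, 0, -5.0, 0], [255, -0.08, 0, -0.32, 0, -7.5, 0], [255, -0.09, 0, -0.44, 0, -10.0, 0], [255, -0.1, 0, -0.55, 0, -12.5, 0], [255, -0.11, 0, -0.67, 0, -15.0, 0], [255, -0.1, 0, -0.78, 0, -17.5, 0], [255, -0.1, 0, -0.9, 0, -20.0, 0]]
state -10.0 -4.55 6.83
```

Call:
servo_tool([
  [[255, -0.03, 0, -0.11, 0, -2.5, 0], [255, -0.06, 0, -0.21, 0, -5, 0], [255, -0.08, 0, -0.32, 0, -7.5, 0], [255, -0.09, 0, -0.44, 0, -10, 0], [255, -0.1, 0, -0.55, 0, -12.5, 0], [255, -0.11, 0, -0.67, 0, -15, 0], [255, -0.1, 0, -0.78, 0, -17.5, 0], [255, -0.1, 0, -0.9, 0, -20, 0]],
])

```text
time: 9.9
tool_pos: [584.5, 19.8, 101.4]
tcp_rot: [-72.5, 58.5, -59.4]
ft_force: [1.3, -3.2, -9.0]
finger_gap: 26.3
```

```bash
python3 - <<'E'
from q import *
save('wrist','wrist12'); face('wrist12'); rep2()
E
python3 gen.py -10 -4.55 6.83 -10 10 6 8.5 1.2 1.2 8 0
```

```text
face wrist12 8682 z@x-20 3.1 slopes [-0.09 -0.27] ycen [-0.03 -0.08] width [88.7 89.1] xmin -40.75
t 9.95 pos [584.3  19.8 101.5] tcp in spout [-3.7 -4.8 18.2] F [  3.6  -1.6 -11. ] F spout [ -3.6   3.3 -10.7] gap 26.0 q [ 15.   5. 108. -35.  62.  17.]
rot in spout [10.5  0.1 -0.1] pivot-dist
[[255, -0.03, 0, 0.11, 0, 2.5, 0], [255, -0.05, 0, 0.23, 0, 5.0, 0], [255, -0.07, 0, 0.35, 0, 7.5, 0], [255, -0.08, 0, 0.48, 0, 10.0, 0], [255, -0.09, 0, 0.6, 0, 12.5, 0], [255, -0.09, 0, 0.73, 0, 15.0, 0], [255, -0.08, 0, 0.86, 0, 17.5, 0], [255, -0.07, 0, 0.98, 0, 20.0, 0]]
state 10.0 4.98 9.22
```

Call:
servo_tool([
  [[255, -0.03, 0, 0.11, 0, 2.5, 0], [255, -0.05, 0, 0.23, 0, 5, 0], [255, -0.07, 0, 0.35, 0, 7.5, 0], [255, -0.08, 0, 0.48, 0, 10, 0], [255, -0.09, 0, 0.6, 0, 12.5, 0], [255, -0.09, 0, 0.73, 0, 15, 0], [255, -0.08, 0, 0.86, 0, 17.5, 0], [255, -0.07, 0, 0.98, 0, 20, 0]],
])

```text
time: 10.75
tool_pos: [593.6, 23.0, 104.3]
tcp_rot: [-106.6, 58.7, -98.9]
ft_force: [-7.8, 0.0, -1.8]
finger_gap: 25.8
```

```bash
python3 - <<'E'
from q import *
save('wrist','wrist13'); face('wrist13'); rep2()
E
python3 gen.py 10 4.98 9.22 10 -10 8.5 11 1.2 1.2 8 0
```

```text
face wrist13 8377 z@x-20 3.18 slopes [-0.07 -0.25] ycen [-0.15 -0.36] width [88.4 88.9] xmin -40.67
t 10.8 pos [593.9  23.  104.4] tcp in spout [-3.5  5.3 21.4] F [-11.7   2.3   2.6] F spout [ -2.4 -11.1   4.4] gap 26.1 q [ 14.  25.  84. -29.  85.  13.]
rot in spout [-10.    0.1  -0.1] pivot-dist
[[255, -0.03, 0, -0.12, 0, -2.5, 0], [255, -0.06, 0, -0.25, 0, -5.0, 0], [255, -0.07, 0, -0.39, 0, -7.5, 0], [255, -0.08, 0, -0.52, 0, -10.0, 0], [255, -0.09, 0, -0.66, 0, -12.5, 0], [255, -0.09, 0, -0.79, 0, -15.0, 0], [255, -0.08, 0, -0.93, 0, -17.5, 0], [255, -0.07, 0, -1.07, 0, -20.0, 0]]
state -10.0 -5.44 11.77
```

View pics/wrist13.png

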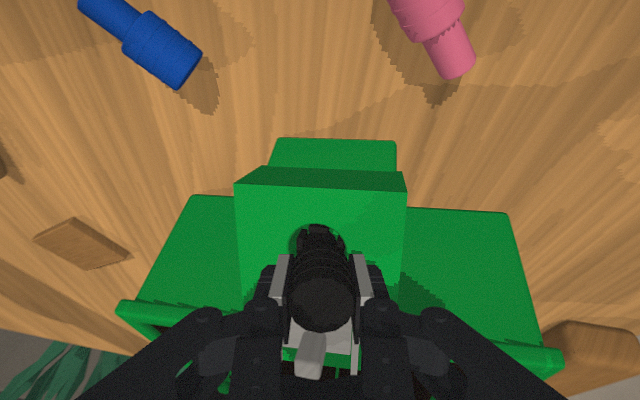

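The head is still centred between the pads at (320,300). The shank now shows above the mouth at (322,240), so the bung is walking out and not slipping.

Call:
servo_tool([
  [[255, -0.06, 0, -0.12, 0, -2.5, 0], [255, -0.1, 0, -0.25, 0, -5, 0], [255, -0.12, 0, -0.39, 0, -7.5, 0], [255, -0.13, 0, -0.52, 0, -10, 0], [255, -0.14, 0, -0.66, 0, -12.5, 0], [255, -0.14, 0, -0.79, 0, -15, 0], [255, -0.13, 0, -0.93, 0, -17.5, 0], [255, -0.12, 0, -1.07, 0, -20, 0]],
])

```text
time: 11.6
tool_pos: [583.6, 22.5, 106.6]
tcp_rot: [-72.5, 58.5, -59.4]
ft_force: [0.9, 0.3, -8.0]
finger_gap: 26.0
```

```bash
python3 - <<'E'
from q import *
save('wrist','wrist14'); face('wrist14'); rep2()
E
python3 gen.py -10 -5.44 12.26 -10 10 11.5 14 1.2 1.2 8 0
```

```text
face wrist14 8160 z@x-20 3.11 slopes [ 0.09 -0.33] ycen [0.24 0.03] width [88.8 88.7] xmin -40.77
t 11.65 pos [583.2  22.7 106.6] tcp in spout [-3.8 -5.2 24.1] F [-3.9  3.  -3.8] F spout [-5.1 -3.3 -1.4] gap 25.8 q [ 15.   5. 108. -34.  63.  17.]
rot in spout [10.5  0.1 -0.1] pivot-dist
[[255, -0.03, 0, 0.13, 0, 2.5, 0], [255, -0.05, 0, 0.27, 0, 5.0, 0], [255, -0.06, 0, 0.42, 0, 7.5, 0], [255, -0.07, 0, 0.57, 0, 10.0, 0], [255, -0.07, 0, 0.71, 0, 12.5, 0], [255, -0.07, 0, 0.86, 0, 15.0, 0], [255, -0.06, 0, 1.01, 0, 17.5, 0], [255, -0.04, 0, 1.17, 0, 20.0, 0]]
state 10.0 6.01 14.69
```

Call:
servo_tool([
  [[255, -0.03, 0, 0.13, 0, 2.5, 0], [255, -0.07, 0, 0.27, 0, 5, 0], [255, -0.09, 0, 0.42, 0, 7.5, 0], [255, -0.1, 0, 0.57, 0, 10, 0], [255, -0.1, 0, 0.71, 0, 12.5, 0], [255, -0.1, 0, 0.86, 0, 15, 0], [255, -0.09, 0, 1.01, 0, 17.5, 0], [255, -0.07, 0, 1.17, 0, 20, 0]],
])

```text
time: 12.45
tool_pos: [593.7, 25.3, 109.1]
tcp_rot: [-106.7, 58.6, -99.1]
ft_force: [-8.6, -2.2, -2.4]
finger_gap: 26.1
```

```bash
python3 - <<'E'
from q import *
save('wrist','wrist15'); face('wrist15'); rep2()
E
python3 gen.py 10 6.01 14.99 10 -10 14.5 17 1.2 1.2 8 0
```

```text
face wrist15 8025 z@x-20 3.23 slopes [-0.08 -0.29] ycen [-0.31 -0.47] width [89.2 89.4] xmin -40.76
t 12.5 pos [594.   25.4 109.1] tcp in spout [-3.2  5.8 26.6] F [-14.    0.5   2.6] F spout [ -1.4 -13.7   3.8] gap 26.2 q [ 14.  24.  84. -29.  86.  13.]
rot in spout [-10.1   0.1  -0.1] pivot-dist
[[255, -0.05, 0, -0.15, 0, -2.5, 0], [255, -0.07, 0, -0.31, 0, -5.0, 0], [255, -0.08, 0, -0.47, 0, -7.5, 0], [255, -0.09, 0, -0.63, 0, -10.0, 0], [255, -0.09, 0, -0.79, 0, -12.5, 0], [255, -0.08, 0, -0.95, 0, -15.0, 0], [255, -0.07, 0, -1.11, 0, -17.5, 0], [255, -0.04, 0, -1.28, 0, -20.0, 0]]
state -10.0 -6.53 17.61
```

Call:
servo_tool([
  [[255, -0.05, 0, -0.15, 0, -2.5, 0], [255, -0.1, 0, -0.31, 0, -5, 0], [255, -0.12, 0, -0.47, 0, -7.5, 0], [255, -0.13, 0, -0.63, 0, -10, 0], [255, -0.13, 0, -0.79, 0, -12.5, 0], [255, -0.12, 0, -0.95, 0, -15, 0], [255, -0.11, 0, -1.11, 0, -17.5, 0], [255, -0.08, 0, -1.28, 0, -20, 0]],
])

```text
time: 13.3
tool_pos: [583.9, 25.3, 113.8]
tcp_rot: [-72.1, 58.4, -59.1]
ft_force: [-0.1, -0.6, -0.5]
finger_gap: 26.2
```

```bash
python3 - <<'E'
from q import *
save('wrist','wrist16'); face('wrist16'); rep2()
E
python3 gen.py -10 -6.53 18.0 -10 10 17.5 20 1.2 1.2 8 0
```

```text
face wrist16 7682 z@x-20 3.14 slopes [-0.01 -0.35] ycen [-0.01 -0.09] width [88.7 88.7] xmin -40.82
t 13.35 pos [582.9  25.1 113. ] tcp in spout [-2.7 -5.1 30.9] F [ 1.5  1.9 -0.2] F spout [-1.4  1.9  0.6] gap 25.8 q [ 16.   4. 108. -34.  64.  17.]
rot in spout [10.6  0.1 -0.1] pivot-dist
[[255, -0.04, 0, 0.16, 0, 2.5, 0], [255, -0.06, 0, 0.33, 0, 5.0, 0], [255, -0.07, 0, 0.5, 0, 7.5, 0], [255, -0.08, 0, 0.68, 0, 10.0, 0], [255, -0.08, 0, 0.85, 0, 12.5, 0], [255, -0.07, 0, 1.03, 0, 15.0, 0], [255, -0.05, 0, 1.2, 0, 17.5, 0], [255, -0.02, 0, 1.38, 0, 20.0, 0]]
state 10.0 7.03 20.59
```

```bash
python3 gen.py -10 -6.53 18.0 -10 0 20 26 0 0 5 0;  python3 gen.py -10 -6.53 18.0 0 0 26 76 0 0 3 0
```

```text
[[255, -0.26, 0, 0.12, 0, 2.0, 0], [255, -0.37, 0, 0.27, 0, 4.0, 0], [255, -0.48, 0, 0.44, 0, 6.0, 0], [255, -0.58, 0, 0.61, 0, 8.0, 0], [255, -0.67, 0, 0.78, 0, 10.0, 0]]
state 0.0 -0.01 25.95
[[255, -2.32, 0, 1.07, 0, 10.0, 0], [255, -3.96, 0, 1.36, 0, 10.0, 0], [255, -5.6, 0, 1.65, 0, 10.0, 0]]
state 0.0 -0.0 76.01
```

Call:
servo_tool([
  [[255, -0.26, 0, 0.12, 0, 2, 0], [255, -0.37, 0, 0.27, 0, 4, 0], [255, -0.48, 0, 0.44, 0, 6, 0], [255, -0.58, 0, 0.61, 0, 8, 0], [255, -0.67, 0, 0.78, 0, 10, 0], [255, -2.32, 0, 1.07, 0, 10, 0], [255, -3.96, 0, 1.36, 0, 10, 0], [255, -5.6, 0, 1.65, 0, 10, 0]],
])

```text
time: 14.15
tool_pos: [583.4, 55.6, 163.9]
tcp_rot: [-89.1, 60.1, -78.8]
ft_force: [-0.0, 0.8, -1.0]
finger_gap: 26.3
```

Run:
```python
from q import *
rep2(); save('wrist','wrist17'); save('scene','scene2'); rep()
p,d,K,D,T=load('scene2'); c=p[100:350,180:500]; cv2.imwrite('pics/crop2.png',cv2.resize(c,(768,600))[:,:,::-1])
```

```text
t 14.15 pos [583.4  55.6 163.9] tcp in spout [-3.1  0.8 89.9] F [-0.   0.8 -1. ] F spout [-1.2  0.1 -0.4] gap 26.3 q [ 18.  12.  93. -30.  81.  14.]
rot in spout [ 0.4  0.1 -0.1] pivot-dist
t 14.25 pos [584.7  56.5 165.7] tcp in spout [-2.8  2.3 91.8] F [-1.3 -0.   0.1] F spout [-0.1 -1.3  0.2] gap 25.9 q [ 18.  11.  93. -30.  81.  14.]
```

View pics/wrist17.png

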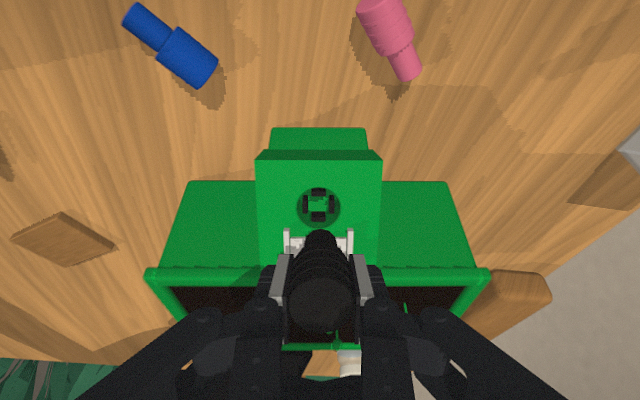

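View pics/crop2.png

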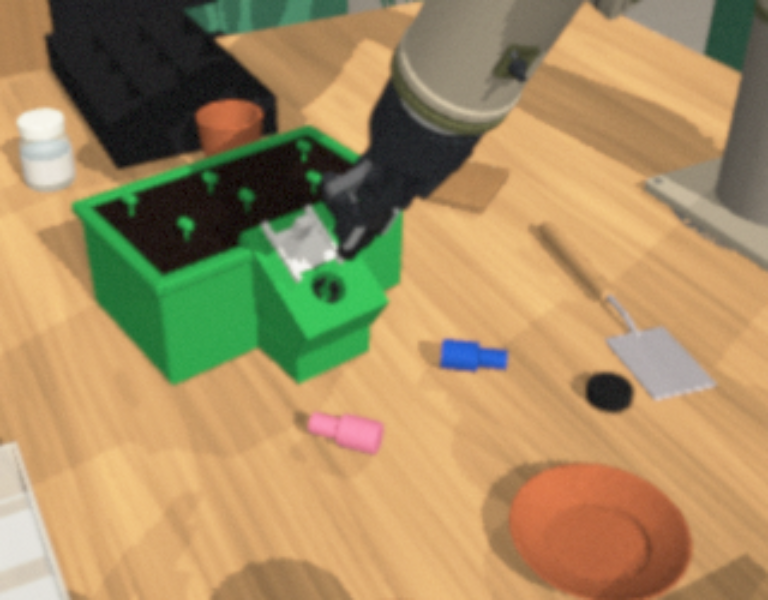

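The bung is out and held: its shank tip is at (320,240) in the wrist view, and the mouth at (318,205) is empty. The planter is upright. Next is the saucer.

```bash
cat >> q.py <<'E'
def vertM():
  M=grasp(1); x=M[:,0]; ax=np.cross(x,[0,0,-1]); ang=np.arcsin(np.linalg.norm(ax)); return Ro.from_rotvec(ax/np.linalg.norm(ax)*ang).as_matrix()@M
E
python3 - <<'E'
from q import *
# refine saucer from scene2 rim
p,d,K,D,T=load('scene2'); P=cloud('scene2'); q=P[285:355,380:480].reshape(-1,3); s=(q[:,2]>17)&(q[:,2]<26); qq=q[s]
h=qq[:,:2]; 
from scipy.optimize import least_squares
f=least_squares(lambda a:np.hypot(h[:,0]-a[0],h[:,1]-a[1])-a[2],[508,296,66],loss='soft_l1'); print('saucer',f.x,(qq.min(0)+qq.max(0))/2)
print(delta(np.array([508.6,296.4,110]),vertM()))
E
```

```text
saucer [508.69185896 297.82175362  62.66203516] [507.86062218 296.86360012  21.1899814 ]
(array([-7.63, 24.42, -3.14]), array([ 0.  ,  0.7 , 29.84]))
```

Call:
servo_tool([
  [[255, -7.6, 24.4, -3.1, 0, 1, 30], [255, -7.6, 24.4, -3.1, 0, 1, 30], [255, -7.6, 24.4, -3.1, 0, 1, 30], [255, -7.6, 24.4, -3.1, 0, 1, 30], [255, -7.6, 24.4, -3.1, 0, 1, 30], [255, -7.6, 24.4, -3.1, 0, 1, 30], [255, -7.6, 24.4, -3.1, 0, 1, 30], [255, -7.6, 24.4, -3.1, 0, 1, 30]],
])

```text
time: 15.05
tool_pos: [507.6, 293.6, 105.9]
tcp_rot: [173.6, 89.4, -176.2]
ft_force: [0.3, 0.2, 0.0]
finger_gap: 26.3
```

Run:
```python
from q import *
rep(); print(delta(np.array([508.6,296.6,60]),vertM())); save('scene','scene3'); save('side','side3')
a=load('scene3')[0][170:370,340:540]; b=load('side3')[0][60:260,150:350]
cv2.imwrite('pics/crop3.png',np.hstack([cv2.resize(a,(400,400)),cv2.resize(b,(400,400))])[:,:,::-1])
P=cloud('scene3'); p=load('scene3')[0]
m=(p.max(2)<70)&(P[...,2]>40)&(P[...,2]<105)&(np.hypot(P[...,0]-508,P[...,1]-296)<25); q=P[m]
for z in range(45,105,10):
  s=q[np.abs(q[:,2]-z)<5]; print(z,len(s),s.mean(0) if len(s) else 0, (s.min(0),s.max(0)) if len(s) else 0)
```

```text
t 15.05 pos [507.6 293.6 105.9] tcp in spout [-246.7  -30.8  163.6] F [0.3 0.2 0. ] F spout [-0.1  0.3  0.1] gap 26.3 q [25. 11. 95.  0. 75. 15.]
(array([4.59, 0.27, 0.21]), array([-0.14, -0.63, -0.07]))
45 0 0 0
55 0 0 0
65 0 0 0
75 11 [512.97658989 296.61343039  78.54538853] (array([507.26732919, 291.60440587,  77.16623089]), array([515.5375349 , 300.72398825,  79.478185  ]))
85 37 [512.5490694  297.18440331  85.35013976] (array([506.54104565, 288.95811102,  80.47086659]), array([516.10886394, 301.29860579,  89.64561788]))
95 19 [511.34269855 298.62103044  93.09916014] (array([505.8420246 , 289.90767507,  90.08844999]), array([515.47102148, 301.26228756,  96.69156184]))
```

View pics/crop3.png

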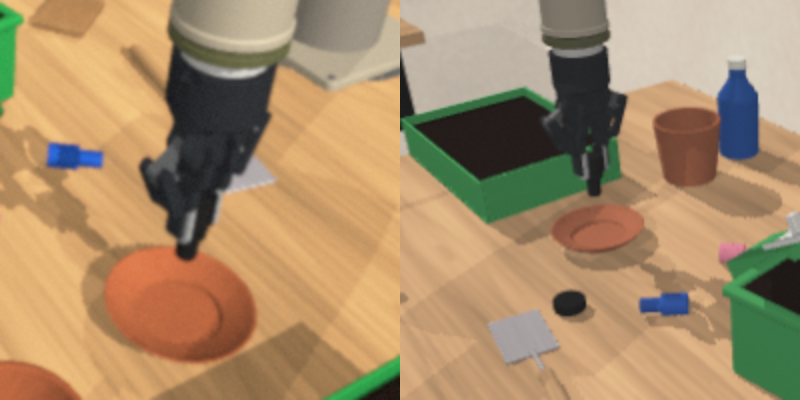

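Call:
servo_tool([
  [[255, 3, 0.2, 0.1, 0, 0, 0], [255, 5, 0.2, 0.1, 0, 0, 0], [255, 6, 0.2, 0.1, 0, 0, 0], [255, 6.6, 0.2, 0.1, 0, 0, 0], [255, 6.8, 0.2, 0.1, 0, 0, 0], [255, 6.8, 0.2, 0.1, 0, 0, 0]],
])

```text
time: 15.75
tool_pos: [507.8, 296.3, 38.3]
tcp_rot: [167.4, 89.4, 177.6]
ft_force: [0.0, -0.1, -0.9]
finger_gap: 26.4
```

Run:
```python
from q import *
rep();  print(delta(np.array([508.6,296.6,36.5]),vertM()))
```

```text
t 15.75 pos [507.8 296.3  38.3] tcp in spout [-282.8  -30.   106.4] F [ 0.  -0.1 -0.9] F spout [-0.4  0.  -0.8] gap 26.4 q [25. 16. 97.  0. 68. 15.]
(array([0.18, 0.01, 0.08]), array([-0.2 , -0.6 , -0.14]))
```

Call:
servo_tool([
  [[255, 0.05, 0, 0, 0, -0.6, 0], [255, 0.1, 0, 0, 0, -0.6, 0], [255, 0.15, 0, 0, 0, -0.6, 0], [255, 0.2, 0, 0, 0, -0.6, 0], [255, 0.2, 0, 0, 0, -0.6, 0]],
])

```text
time: 16.25
tool_pos: [507.7, 296.8, 37.4]
tcp_rot: [82.5, 89.9, 92.7]
ft_force: [-3.7, -1.1, 9.7]
finger_gap: 26.0
```

Run:
```python
from q import *
rep();  print(delta(np.array([508.6,296.6,36.5]),vertM()))
```

```text
t 16.25 pos [507.7 296.8  37.4] tcp in spout [-283.6  -30.   105.8] F [-3.7 -1.1  9.7] F spout [ 5.2 -3.8  8.2] gap 26.0 q [25. 16. 97.  0. 67. 15.]
(array([ 0.09, -0.03,  0.08]), array([-0.16,  0.02, -0.14]))
```

Call:
servo_tool([
  [[255, -0.1, 0, 0, 0, 0, 0], [255, -0.1, 0, 0, 0, 0, 0], [150, -0.1, 0, 0, 0, 0, 0], [120, -0.1, 0, 0, 0, 0, 0], [90, -0.1, 0, 0, 0, 0, 0], [60, -0.1, 0, 0, 0, 0, 0], [60, -0.1, 0, 0, 0, 0, 0], [60, -0.1, 0, 0, 0, 0, 0]],
])

```text
time: 17.05
tool_pos: [507.1, 296.3, 36.5]
tcp_rot: [121.5, 89.9, 131.7]
ft_force: [-0.2, -0.2, -0.3]
finger_gap: 64.9
```

Run:
```python
from q import *
rep(); save('wrist','wrist18')
```

```text
t 17.05 pos [507.1 296.3  36.5] tcp in spout [-283.8  -30.8  104.8] F [-0.2 -0.2 -0.3] F spout [ 0.  -0.2 -0.3] gap 64.9 q [25. 16. 97.  0. 67. 15.]
```

View pics/wrist18.png

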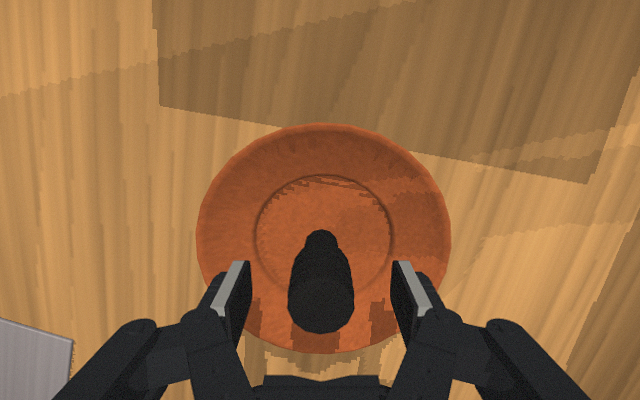

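The bung stands upright on the saucer floor, its tip at (320,245) inside the floor ring. Retreating straight up.

Call:
servo_tool([
  [[60, -1, 0, 0, 0, 0, 0], [60, -3, 0, 0, 0, 0, 0], [60, -6, 0, 0, 0, 0, 0], [60, -10, 0, 0, 0, 0, 0], [60, -14, 0, 0, 0, 0, 0], [60, -17, 0, 0, 0, 0, 0], [60, -17, 0, 0, 0, 0, 0]],
])

```text
time: 17.8
tool_pos: [510.3, 297.4, 214.1]
tcp_rot: [27.5, 89.4, 37.8]
ft_force: [1.1, 0.4, 0.8]
finger_gap: 65.4
```

Run:
```python
from q import *
rep(); save('scene','scene4'); p=load('scene4')[0]
cv2.imwrite('pics/crop4.png',cv2.resize(p[140:370,190:500],(776,576))[:,:,::-1])
# measure planter face with scene cam
P=cloud('scene4'); hsv=cv2.cvtColor(p,cv2.COLOR_RGB2HSV); L=(P-MOUTH)@RS
P0=cloud('scene0');
for t in ('scene0','scene4'):
  p=load(t)[0]; L=(cloud(t)-MOUTH)@RS; hsv=cv2.cvtColor(p,cv2.COLOR_RGB2HSV)
  g=(hsv[...,0]>45)&(hsv[...,0]<75)&(hsv[...,1]>100); g[:170]=0; g[:,:275]=0; g[:,350:]=0; g[255:]=0
  m=g&(np.abs(L[...,2])<7)&(L[...,0]>-30)&(L[...,0]<30)&(np.abs(L[...,1])<42); q=L[m]
  for _ in range(4):
    A=np.c_[q[:,:2],np.ones(len(q))]; c=np.linalg.lstsq(A,q[:,2],rcond=None)[0]; q=q[np.abs(A@c-q[:,2])<2]
  m=g&(np.abs(L[...,2]-(L[...,0]*c[0]+L[...,1]*c[1]+c[2]))<2.5)&(np.abs(L[...,0])<60)&(np.abs(L[...,1])<60); q=L[m]
  print(t,'plane',c[2],np.degrees(c[:2]),'xmin',np.percentile(q[:,0],1),[np.round(np.percentile(q[np.abs(q[:,0]-x)<4][:,1],[1,99]),1) for x in (-25,-10,10,30)])
  k=(hsv[...,1]<60)&(L[...,2]>12)&(L[...,2]<36)&(L[...,0]>20)&(L[...,0]<80)&(np.abs(L[...,1])<20); qk=L[k]; print('knob',len(qk),qk.mean(0) if len(qk) else 0)
```

```text
t 17.8 pos [510.3 297.4 214.1] tcp in spout [-195.4  -27.4  258.9] F [1.1 0.4 0.8] F spout [0.2 1.2 0.8] gap 65.4 q [25.  6. 89.  0. 85. 15.]
scene0 plane -1.0614038117698144 [ 0.18185417 -0.46951821] xmin -34.23921191842377 [array([-43.3,  46.1]), array([-44.2,  45.4]), array([-44.5,  44.6]), array([-44.5,  44.2])]
knob 57 [54.84470557  1.41745858 23.21647232]
scene4 plane 1.175491940820104 [-0.0115155  -0.02564575] xmin -38.714326496717824 [array([-44.1,  45.3]), array([-44.4,  44.1]), array([-44. ,  45.1]), array([-46.1,  44.7])]
knob 62 [50.05756503  1.50295748 24.89227125]
```

View pics/crop4.png

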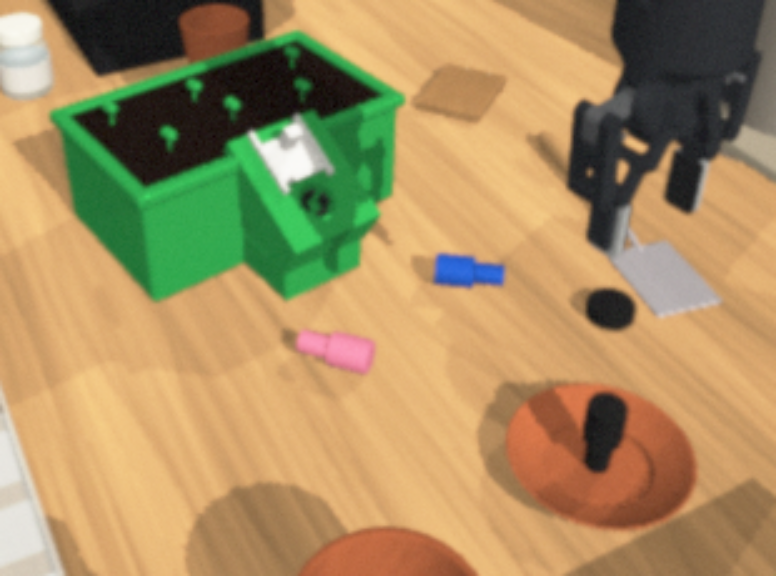

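The bung stands in the saucer at crop pixel (600,430), and the shutter is still open with its knob at (290,130). Moving above the knob.

```bash
cat >> q.py <<'E'
M2=MOUTH+RS@np.array([-4.2,0.2,2.2])
E
python3 - <<'E'
from q import *
print(M2); print(delta(M2+RS@[62,0,110],grasp(1)))
E
```

```text
[590.50231317  13.2643316   87.40128129]
(array([ -0.37, -29.22,   2.97]), array([ -0.26,   0.26, -30.22]))
```

Call:
servo_tool([
  [[120, -0.4, -29.2, 3, 0, 0, -30], [120, -0.4, -29.2, 3, 0, 0, -30], [120, -0.4, -29.2, 3, 0, 0, -30], [120, -0.4, -29.2, 3, 0, 0, -30], [120, -0.4, -29.2, 3, 0, 0, -30], [120, -0.4, -29.2, 3, 0, 0, -30], [120, -0.4, -29.2, 3, 0, 0, -30], [120, -0.4, -29.2, 3, 0, 0, -30]],
])

```text
time: 18.65
tool_pos: [587.9, 13.0, 208.8]
tcp_rot: [-90.3, 60.1, -80.2]
ft_force: [0.4, 0.1, -0.0]
finger_gap: 45.3
```

Run:
```python
from q import *
rep2(); print(delta(M2+RS@[62,0,8],grasp(1))); save('wrist','wrist19'); p,d,K,D,T=load('wrist19'); P=cloud('wrist19'); L=(P-M2)@RS; hsv=cv2.cvtColor(p,cv2.COLOR_RGB2HSV)
for lo,hi in ((22,34),(1,9)):
  k=(hsv[...,1]<60)&(p.min(2)>70)&(L[...,2]>lo)&(L[...,2]<hi)&(L[...,0]>0)&(L[...,0]<100)&(np.abs(L[...,1])<30); q=L[k]; print(len(q), q.mean(0),np.percentile(q,2,0),np.percentile(q,98,0))
```

```text
t 18.65 pos [587.9  13.  208.8] tcp in spout [ 56.3  -2.4 107.4] F [ 0.4  0.1 -0. ] F spout [-0.   0.4 -0. ] gap 45.3 q [ 14.   8.  92. -30.  83.   8.]
rot in spout [-0.3  0.1 -0.2] pivot-dist
(array([ 9.72, -0.17,  0.31]), array([-0.19, -0.3 , -0.14]))
351 [52.98545848 -0.91442057 28.65757279] [48.16552879 -7.48067706 22.98740465] [59.12206017  5.84688229 30.74250519]
3649 [40.7070567  -0.86439341  5.7501662 ] [ 18.51751111 -25.7188459    3.09761875] [71.37634579 23.85515634  7.90926353]
```

View pics/wrist19.png

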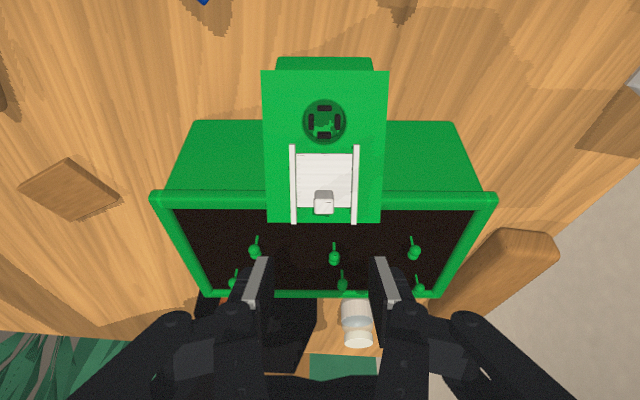

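Run:
```python
from q import *
p,d,K,D,T=load('wrist19'); P=cloud('wrist19'); L=(P-M2)@RS
# mouth dark ring extents
m=(p.max(2)<75)&(np.abs(L[...,0])<25)&(np.abs(L[...,1])<25); m[:95]=0;m[150:]=0;m[:,295:355].any()
o,v=rays([[303,121],[346,121],[324,99],[324,144],[314,215],[333,215],[323,192],[324,147]],K,D,T); 
t=((M2-o)@RS[:,2])/(v@RS[:,2]); print(np.round((o+v*t[:,None]-M2)@RS,1))
rep(); print(delta(M2+RS@[53.5,-.7,8],grasp(1)))
```

```text
[[ -1.5 -15.7  -0. ]
 [ -1.4  15.6  -0. ]
 [-16.8  -0.4  -0. ]
 [ 15.3  -0.4   0. ]
 [ 71.7  -8.4   0. ]
 [ 71.7   6.8  -0. ]
 [ 52.6  -1.2  -0. ]
 [ 17.5  -0.4   0. ]]
t 18.7 pos [588.  14. 209.] tcp in spout [ 55.5  -2.1 108.1] F [ 0.4  0.5 -0. ] F spout [-0.4  0.5  0.2] gap 45.3 q [ 14.   8.  92. -30.  83.   8.]
(array([9.79, 0.6 , 0.2 ]), array([-0.12, -0.24, -0.15]))
```

Call:
servo_tool([
  [[120, 3, 0.5, 0.1, 0, 0, 0], [120, 6, 0.5, 0.1, 0, 0, 0], [120, 6, 0.5, 0.1, 0, 0, 0], [120, 6, 0.5, 0.1, 0, 0, 0]],
])

```text
time: 19.1
tool_pos: [593.5, -9.9, 155.0]
tcp_rot: [-90.3, 60.1, -80.0]
ft_force: [-0.3, 1.0, 0.0]
finger_gap: 45.3
```

Run:
```python
from q import *
save('wrist','wrist20'); rep2(); print(delta(M2+RS@[53.5,-.7,8],grasp(1)))
p,d,K,D,T=load('wrist20'); P=cloud('wrist20'); L=(P-M2)@RS; hsv=cv2.cvtColor(p,cv2.COLOR_RGB2HSV)
k=(hsv[...,1]<60)&(p.min(2)>70)&(L[...,2]>22)&(L[...,2]<34)&(L[...,0]>0)&(L[...,0]<100)&(np.abs(L[...,1])<15); q=L[k]; print(len(q), q.mean(0),np.percentile(q,2,0),np.percentile(q,98,0))
```

```text
t 19.15 pos [594.5  -9.7 156.3] tcp in spout [50.4 -0.1 50.2] F [0.3 1.  0.6] F spout [-0.4  0.5  1. ] gap 44.9 q [ 12.  11.  95. -31.  77.   9.]
rot in spout [-0.1  0.1 -0.1] pivot-dist
(array([ 4.  ,  0.1 , -0.04]), array([-0.08, -0.08, -0.12]))
604 [52.68592395 -0.84910214 28.49587661] [48.07443753 -7.39771339 22.69748241] [59.60939791  5.56040705 30.60272085]
```

View pics/wrist20.png

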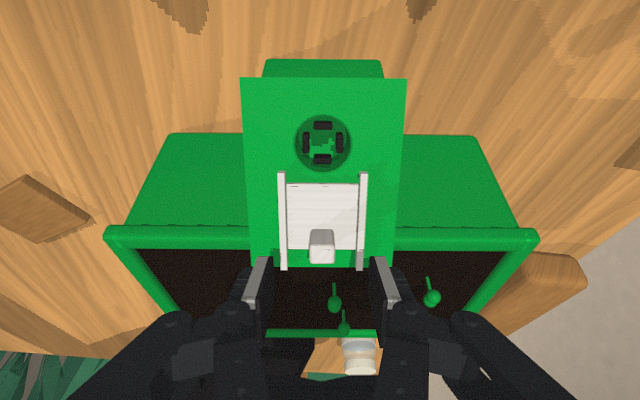

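Call:
servo_tool([
  [[120, 2, 0, -0.05, 0, 0, 0], [120, 3, 0, -0.05, 0, 0, 0], [120, 3.6, 0, -0.05, 0, 0, 0], [120, 4, 0, -0.05, 0, 0, 0], [120, 4, 0, -0.05, 0, 0, 0]],
])

```text
time: 19.65
tool_pos: [597.2, -30.7, 120.7]
tcp_rot: [-90.2, 60.1, -79.9]
ft_force: [-0.5, 0.1, 0.1]
finger_gap: 45.2
```

Run:
```python
from q import *
save('wrist','wrist21'); rep2(); print(delta(M2+RS@[53.5,-.7,8],grasp(1)))
```

```text
t 19.7 pos [597.3 -30.6 121.1] tcp in spout [51.  -1.   9.2] F [ 0.3 -0.2 -0.3] F spout [ 0.1  0.2 -0.4] gap 45.2 q [ 10.  13.  97. -31.  73.   9.]
rot in spout [-0.1  0.1 -0.1] pivot-dist
(array([-0.1 ,  0.17,  0.05]), array([-0.13, -0.13, -0.12]))
```

View pics/wrist21.png

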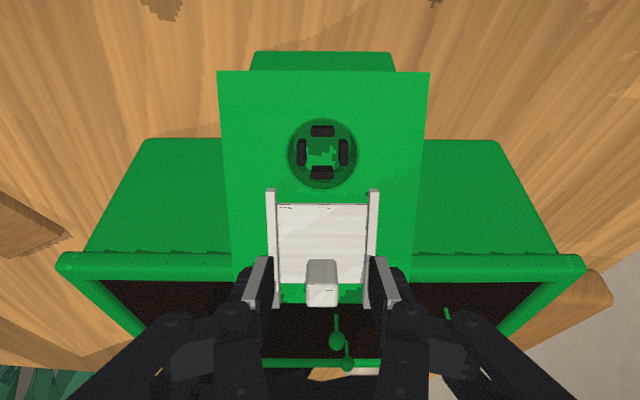

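Call:
servo_tool([
  [[180, -0.1, 0.05, 0.03, 0, 0, 0], [220, -0.1, 0.05, 0.03, 0, 0, 0], [255, -0.1, 0.05, 0.03, 0, 0, 0], [255, -0.1, 0.05, 0.03, 0, 0, 0], [255, -0.1, 0.05, 0.03, 0, 0, 0], [255, -0.1, 0.05, 0.03, 0, 0, 0]],
], force=25)

```text
time: 20.3
tool_pos: [597.4, -29.5, 122.1]
tcp_rot: [-90.1, 60.1, -79.9]
ft_force: [-4.6, 2.7, 5.4]
finger_gap: 13.5
```

Run:
```python
from q import *
rep2()
```

```text
t 20.3 pos [597.4 -29.5 122.1] tcp in spout [50.6 -0.7 10.6] F [-4.6  2.7  5.4] F spout [-0.3 -4.   6.4] gap 13.5 q [ 10.  13.  97. -31.  73.   9.]
rot in spout [-0.1  0.1 -0.1] pivot-dist
```

Call:
servo_tool([
  [[255, -0.05, 0.5, -0.03, 0, 0, 0], [255, -0.05, 1, -0.03, 0, 0, 0], [255, -0.05, 1.5, -0.03, 0, 0, 0], [255, -0.05, 2, -0.03, 0, 0, 0], [255, -0.05, 2.5, -0.03, 0, 0, 0], [255, -0.05, 3, -0.03, 0, 0, 0], [255, -0.05, 3.4, -0.03, 0, 0, 0], [255, -0.05, 3.8, -0.03, 0, 0, 0]],
])

```text
time: 21.1
tool_pos: [591.6, 3.3, 102.9]
tcp_rot: [-90.0, 60.1, -79.8]
ft_force: [4.3, 0.4, 1.4]
finger_gap: 13.0
```

Run:
```python
from q import *
rep2(); save('wrist','wrist22'); face('wrist22')
```

```text
t 21.1 pos [591.6   3.3 102.9] tcp in spout [12.2 -0.5 10.6] F [4.3 0.4 1.4] F spout [1.1 4.3 1. ] gap 13.0 q [ 13.  14.  97. -31.  73.  13.]
rot in spout [-0.1  0.1 -0.1] pivot-dist
face wrist22 9664 z@x-20 3.21 slopes [ 0.19 -0.34] ycen [0.09 0.07] width [88.9 89.2] xmin -40.77
```

View pics/wrist22.png

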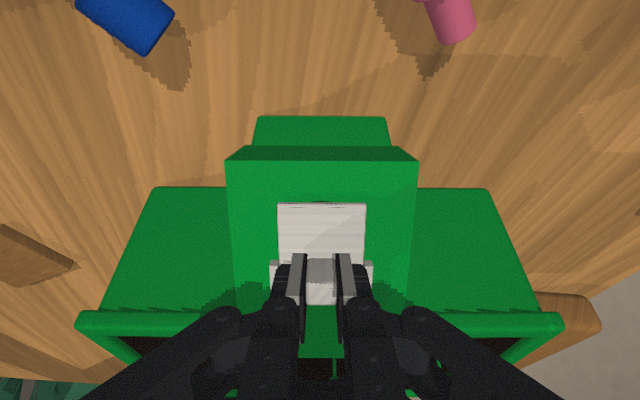

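Call:
servo_tool([
  [[255, 0, 0.15, 0, 0, 0, 0], [255, 0, 0.3, 0, 0, 0, 0], [255, 0, 0.4, 0, 0, 0, 0], [255, 0, 0.4, 0, 0, 0, 0]],
])

```text
time: 21.55
tool_pos: [591.0, 6.5, 101.0]
tcp_rot: [-90.0, 60.1, -79.8]
ft_force: [5.4, 1.0, 1.3]
finger_gap: 13.7
```

Run:
```python
from q import *
rep2(); save('wrist','wrist23'); face('wrist23')
```

```text
t 21.55 pos [591.    6.5 101. ] tcp in spout [ 8.5 -0.5 10.6] F [5.4 1.  1.3] F spout [0.7 5.5 1.1] gap 13.7 q [ 13.  15.  97. -31.  73.  14.]
rot in spout [-0.1  0.1 -0.1] pivot-dist
face wrist23 8816 z@x-20 3.2 slopes [ 0.16 -0.29] ycen [0.13 0.  ] width [88.8 89.3] xmin -40.82
```

No stop yet. Going on in small steps.

Call:
servo_tool([
  [[255, 0, 0.1, 0.03, 0, 0, 0], [255, 0, 0.2, 0.06, 0, 0, 0], [255, 0, 0.2, 0.06, 0, 0, 0]],
])

```text
time: 21.9
tool_pos: [591.0, 7.0, 100.7]
tcp_rot: [-90.1, 60.0, -79.9]
ft_force: [2.2, -5.1, 6.3]
finger_gap: 13.6
```

Run:
```python
from q import *
rep2()
```

```text
t 21.9 pos [591.    7.  100.7] tcp in spout [ 7.9 -0.5 10.6] F [ 2.2 -5.1  6.3] F spout [7.8 1.2 2.7] gap 13.6 q [ 13.  15.  97. -31.  73.  14.]
rot in spout [-0.2  0.  -0.2] pivot-dist
```

Call:
servo_tool([
  [[255, 0, 0.07, 0, 0, 0, 0], [255, 0, 0.07, 0, 0, 0, 0], [255, 0, -0.1, 0, 0, 0, 0], [255, 0, -0.13, 0, 0, 0, 0]],
])

```text
time: 22.3
tool_pos: [591.0, 6.9, 100.8]
tcp_rot: [-90.1, 60.1, -79.9]
ft_force: [1.8, 0.8, 5.0]
finger_gap: 13.8
```

Run:
```python
from q import *
rep2()
```

```text
t 22.3 pos [591.    6.9 100.8] tcp in spout [ 8.  -0.5 10.6] F [1.8 0.8 5. ] F spout [2.1 1.9 4.5] gap 13.8 q [ 13.  15.  97. -31.  73.  14.]
rot in spout [-0.1  0.1 -0.1] pivot-dist
```

Call:
servo_tool([
  [[200, 0, 0, 0, 0, 0, 0], [120, 0, 0, 0, 0, 0, 0], [120, 0, 0, 0, 0, 0, 0], [120, -1, 0, 0, 0, 0, 0], [120, -3, 0, 0, 0, 0, 0], [120, -6, 0, 0, 0, 0, 0], [120, -10, 0, 0, 0, 0, 0], [120, -12, 0, 0, 0, 0, 0]],
])

```text
time: 23.1
tool_pos: [581.3, 67.8, 208.5]
tcp_rot: [-89.7, 60.2, -79.4]
ft_force: [2.0, -0.2, 0.2]
finger_gap: 45.1
```

Run:
```python
from q import *
rep2(); save('wrist','wrist24');save('scene','scene5'); p,d,K,D,T=load('wrist24'); P=cloud('wrist24'); L=(P-M2)@RS; hsv=cv2.cvtColor(p,cv2.COLOR_RGB2HSV)
k=(hsv[...,1]<60)&(p.min(2)>70)&(L[...,2]>22)&(L[...,2]<34)&(L[...,0]>-10)&(L[...,0]<100)&(np.abs(L[...,1])<15); q=L[k]; print('knob',len(q), q.mean(0),np.percentile(q,2,0),np.percentile(q,98,0))
face('wrist24')
p=load('scene5')[0]; cv2.imwrite('pics/crop5.png',cv2.resize(p[140:370,190:500],(776,576))[:,:,::-1])
```

```text
t 23.1 pos [581.3  67.8 208.5] tcp in spout [  8.5   1.  134.7] F [ 2.  -0.2  0.2] F spout [ 0.6  1.9 -0.1] gap 45.1 q [ 19.  10.  90. -30.  86.  13.]
rot in spout [ 0.1  0.2 -0.2] pivot-dist
knob 282 [10.37037821 -0.70287477 28.65043874] [ 5.5678067  -7.34542962 23.28809211] [16.44585042  5.99094236 30.44112141]
face wrist24 1290 z@x-20 3.19 slopes [ 0.   -0.46] ycen [-0.07 -0.49] width [89.2 89.6] xmin -28.05
```

View pics/wrist24.png

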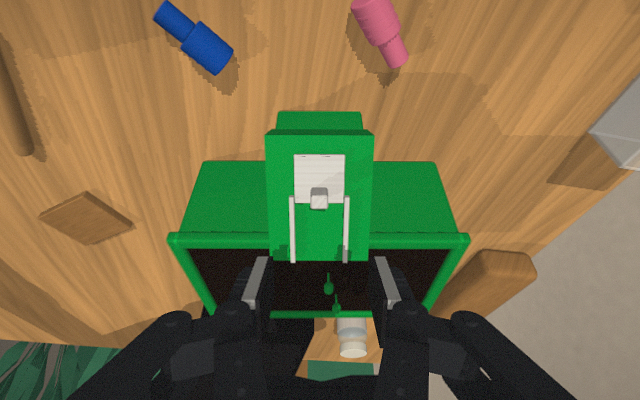

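View pics/crop5.png

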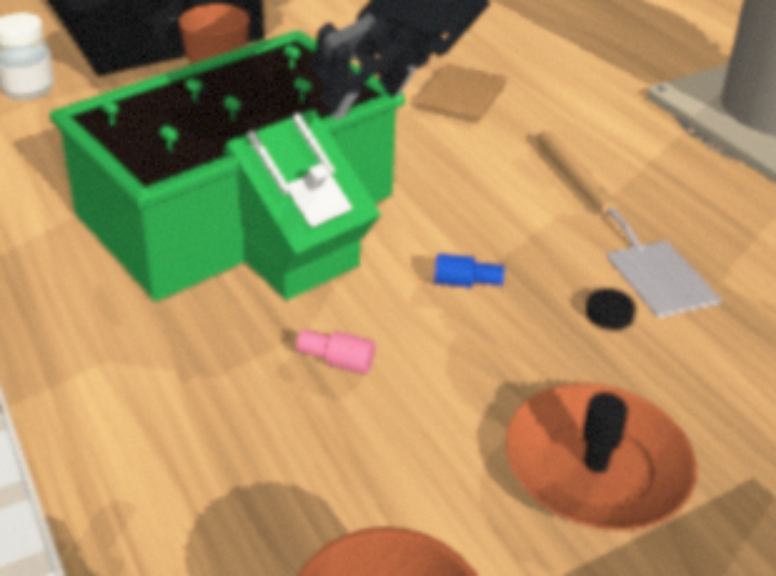

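Run:
```python
from bench import r
print(r.hand_in())
```

```text
the job is handed in; nothing more can be done
None
```

The bung is out and in the saucer, and the shutter is shut, but I shifted the planter about 5 mm along the way. I handed the job in at about 23 s.

- **First rock, which went wrong:** it was too fast and pulled too hard (about 20 N). It pushed the bung about 3 mm deeper into the spout and lifted the planter's front about 5 mm. The planter settled flat again, about 5 mm forward of its place towards +y. I left it there.
- **Bung:** I then rocked it about ten degrees each way across the slope, slowly and with a light pull. It walked out 2 to 3 mm a swing, and the planter stayed within about 1 mm. It was free after nearly 20 mm, and I drew it straight out along the spout.
- **Saucer:** the bung stands upright near the saucer's centre, and the last picture shows it still there. I did not touch the pink and blue plugs.
- **Shutter:** the knob started 54 mm up the slope, not the 62 mm listed, so the slide was already about 8 mm down. I slid it about 42 mm to the end stop, where the force rose to 8 N and the travel ended. In the last picture the plate covers the mouth, with the knob about 11 mm up the slope (12 expected).

The gripper is open and clear of everything.

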